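Bundle the teak wedges in the hand-pumped press

ROBOT

A 6-joint arm with a two-finger parallel gripper is mounted at the origin on the work surface. World frame = base frame: x ahead of the robot, y to its left, z up, the work surface at z = 0. Lengths are in m, angles in rad, forces in N, time in s.
With the tool pointing down it reaches from about 0.25 to 0.725 m from the base axis. Payload 9.7 kg.
Tool frame: the origin (TCP) lies at the very end of the fingers, on their centre line; the grasp point (between the pads) lies 19 mm behind it; z points along the fingers, y is the line along which they close (so a half turn about z gives the same grasp; the last joint's range is limited). The gripper opens to 85 mm and grips with 20 to 120 N. Pads are 22 mm wide; open, the fingers measure 114 mm over their backs; the gripper's body (76 mm by 85 mm) begins 54 mm behind the grasp point. The pads swing forward as they close: fully open they stand 13 mm farther back than shut.
Start: joints at [1.288, 0.087, 0.176, 1.66, 0, 1.571], TCP at [0.153, 0.528, 0.231] pointing down, gripper open.
Joint ranges: [-3.13, 3.13], [-0.85, 1.81], [-1.15, 1.24], [-2.2, 2.28], [-1.44, 1.52], [-3.14, 3.14]. Speed limits (rad/s): [2.22, 2.22, 2.57, 3.14, 3.14, 3.14].

INTERFACE

Orientations are given as [roll, pitch, yaw] about the fixed x, y, z axes, in that order (R = Rz(yaw) Ry(pitch) Rx(roll)).
In Python, from plant import manip gives the robot as it stands.
- The arm moves only by the tool servo_tool, never from a script. Its argument "rows" is one flat list of numbers, 6 for each row, row after row: the shift along the world's x, y, z in cm, then the turn, a rotation vector about the world's x, y, z in degrees. A call has 1 to 20 rows; each row shifts and turns the commanded pose from where the row before left it; what a row does not reach is not made up. A row lasts 1/12 s, in which the tool goes at most 41.7 mm and 7.16 degrees, less where a joint would pass 70% of its speed; a pose out of reach is approached as far as the arm can. A call with a gripper value outside its range is refused whole. "claw" is the finger opening in cm, from 0 to 8.54, set as the call begins (left out, the last holds). The fingers move at their own pace and stop on an object; "grip_force" is the grip in N (left out, the last holds). Time passes only in rows, so rows that do not move let the fingers close. It gives the time, the measured TCP pose, the force, the opening and the grip force at its end, in the units of the state.
- manip.state(): the state, without advancing time (a new reading comes with each control period).
- manip.camera(name): name is "scene" or "top" or "wrist"; returns a dict with "color" (400x640x3 uint8, blue, green, red), "fx", "fy", "cx", "cy" (pixels), "extrinsics" (4x4, takes a point from world to camera coordinates). Camera axes: x right, y down, z forward; pixel columns grow to the right and rows downward; lengths in m; the calibration is good to about 2 mm. A picture is of the moment at which its call begins. There is no depth.
- manip.close_job(): hands the job in; it is judged then, once.
Trained networks look in a picture, given as the dict that the camera call returned (one of the last four; its "shot" number tells which), for a name from the list of things; names that differ only in an ending like _2 or _b are one class to them, and where a whole thing is asked for, a point or a joint stands for the part that bears it (a point fixed in the world has none). Each returns a list of dicts, best first, with "conf" (0 to 1); they miss things now and then, are a little off and sometimes report something else, mostly with a low value. They report only what shows in the picture. A call takes as long as a camera call.
- manip.find_in(query, picture): "rect" ([left, top, right, bottom] in pixels, round what is visible of it).
The state is a dict: "time": time; "joints": joint angles; "joint_vel": joint speeds; "joint_torque": joint torques, N m; "position": TCP position; "eef_rot": TCP orientation; "force": force on the tool from outside, world axes, zero at the start; "wrist_torque": the same for the moment, N m; "width": finger opening in m; "finger_force": force on a finger pad.
Only numpy, scipy, OpenCV 4.12 (cv2) and the standard library are available. Lean on these libraries where they do the work, as an engineer would, in place of code of your own. Each camera call takes 0.05 s, during which the arm holds its last target. There are 200 camera calls.

TASK

Pack all the loose teak wedges on their flat sides in the tray of the blue press, side by side and head to tail (thick end next to thin end) so that they make one close block with no gaps, the first with its straight side flat against the fixed stop. Then pump the red lever through full strokes, right down and right up each time (at least three), until the jaw holds the block tight against the stop, and leave the lever up. Leave the reel, lures, tool and whetstone where they are.

Things in the scene. Friction and masses are not known exactly. Their poses are not given: they have to be found in the camera images.
- press: Blue bundling press fixed to the bench, 320 mm long. Origin: bench level, under the middle of the stop's face; y runs along the tray from the stop to the jaw and lever, x across it (away from the robot), z up. Tray floor is 8 mm above the bench. Two blue cheek plates, 108 mm high, carry the lever pivot at y = 254 mm, z = 88 mm.
- stop_face (a point): Middle of the fixed aluminium stop's flat face (press y = 0), 20 mm above the bench. The stop is 112 mm wide, 20 mm thick, its top 42 mm above the bench.
- far_rail (a point): Point on the inner top edge of the tray rail on the press's +x side, at press y = 100 mm. Two aluminium rails run from press y = 0 to 215 mm, inner faces at x = -53 and +53 mm, tops 16 mm above the bench.
- pad_face (a point): Middle of the orange jaw pad's face that meets the pack (pad 96 mm wide, 11 to 33 mm above the bench). The pad swivels 0.23 rad either way about a vertical pin, so it lies flat on a straight or a slanted side.
- jaw (a joint): Travel of the jaw towards the stop, m: 0 with the pad face 212 mm from the stop, at most 0.134. It starts near 0.02. A full lever stroke ratchets it about 10 mm (the first about 20). The lever cannot drive it back; 12 N of friction keeps it where it is left. It slides the wedges ahead of it.
- lever (a joint): Angle of the red-handled pump lever: 0 at rest (handle raised 0.3 rad, pointing along the press's +y), 0.5 rad fully down at its stop. A spring brings it back up. About 3 N at the grip starts it, 9 to 15 N takes it down; it goes stiff part-way once the jaw has the pack tight.
- lever_grip (a point): Point on top of the red handle, 130 mm from the pivot, where to press straight down. Handle 24 mm wide, red part 75 mm long. The point is about 135 mm above the bench at rest and 71 mm at the bottom: a full stroke is 64 mm.
- W1: Teak wedge lying flat, may be absent. 100 long, 24 high; 38 wide at the thick end (+x), 18 at the thin end (-x). One long side is straight at y = -14, the other slants from y = +24 (thick end) to +4 (thin). Origin: underside, mid-length. On top over the origin stands an orange grip 14 (x) by 18 (y), 24 to 50 above the underside: pinch it along x. All mm. 0.08 to 0.17 kg.
- W2: Teak wedge lying flat, may be absent. 100 long, 24 high; 38 wide at the thick end (+x), 18 at the thin end (-x). One long side is straight at y = -14, the other slants from y = +24 (thick end) to +4 (thin). Origin: underside, mid-length. On top over the origin stands an orange grip 14 (x) by 18 (y), 24 to 50 above the underside: pinch it along x. All mm. 0.08 to 0.17 kg.
- W3: Teak wedge lying flat, may be absent. 100 long, 24 high; 38 wide at the thick end (+x), 18 at the thin end (-x). One long side is straight at y = -14, the other slants from y = +24 (thick end) to +4 (thin). Origin: underside, mid-length. On top over the origin stands an orange grip 14 (x) by 18 (y), 24 to 50 above the underside: pinch it along x. All mm. 0.08 to 0.17 kg.
- W4: Teak wedge lying flat, may be absent. 100 long, 24 high; 38 wide at the thick end (+x), 18 at the thin end (-x). One long side is straight at y = -14, the other slants from y = +24 (thick end) to +4 (thin). Origin: underside, mid-length. On top over the origin stands an orange grip 14 (x) by 18 (y), 24 to 50 above the underside: pinch it along x. All mm. 0.08 to 0.17 kg.
- W5: Teak wedge lying flat, may be absent. 100 long, 24 high; 38 wide at the thick end (+x), 18 at the thin end (-x). One long side is straight at y = -14, the other slants from y = +24 (thick end) to +4 (thin). Origin: underside, mid-length. On top over the origin stands an orange grip 14 (x) by 18 (y), 24 to 50 above the underside: pinch it along x. All mm. 0.08 to 0.17 kg.
- reel: Orange plastic reel, 76 mm across, 42 mm high, standing on its flange; bystander, origin under its centre.
- spoon_lure: Chrome spoon lure with a red end, about 100 mm long, flat; bystander.
- crimp_tool: Stainless crimp tool, about 165 mm long, lying flat; bystander.
- lure_tube: Clear acrylic lure tube with a black screw cap, standing, 50 mm across, 150 mm high; bystander.
- whetstone: Grey whetstone 150 by 50 by 25 mm; bystander.

How it is judged:
By the outcome, as a careful person would: the job done as asked, in the order asked, and still so for the second after the job is handed in, with the robot touching nothing.
Of W1, W2, W3, W4, W5 only 3 to 5 are there at a start; the rules pass over those that are not, and their reading is None.
At some moment in a run one of W1, W2, W3, W4, W5 may be knocked a few centimetres aside while the robot is not near it.
It also fails if it takes over 208 s, if anything falls off the work surface, if the arm or the gripper's body presses on something with over 40 N, if the wrist force passes 120 N, or if a joint passes its speed limit or range.

## Working session

There is one attempt and no reset: what is moved stays moved. The work goes in short steps, Python scripts to look and compute and a tool call to move; the robot and the scene stay as the last step left them, time stands still between calls to the robot, and variables do not carry over. Pictures are saved under pics/ and viewed, at most 14 in all, crops included, and the job is handed in when it is done.

Besides the shell and the picture viewer there is one more tool, called after "Request:" by a JSON object that holds its "fn" and its "kwargs". servo_tool: Moves the arm, as the interface text tells. Its arguments: {"type":"object","properties":{"rows":{"type":"array"},"claw":{"type":"number"},"grip_force":{"type":"number"}},"required":["rows"]}

```bash
mkdir -p pics; ls
cat > h.py <<'E'
import numpy as np, cv2
from plant import manip
def snap(name,fn=None):
    p=manip.camera(name)
    if fn: cv2.imwrite('pics/'+fn,p['color'])
    return p
def ray(p,u,v,z):
    E=np.array(p['extrinsics']);R=E[:3,:3];t=E[:3,3];c=-R.T@t
    d=R.T@np.array([(u-p['cx'])/p['fx'],(v-p['cy'])/p['fy'],1])
    return c+d*(z-c[2])/d[2]
def proj(p,X):
    E=np.array(p['extrinsics']);q=E[:3,:3]@np.array(X)+E[:3,3]
    return np.array([p['fx']*q[0]/q[2]+p['cx'],p['fy']*q[1]/q[2]+p['cy']])
E
python3 - <<'E'
from h import *
p=snap('top','t0.png'); s=snap('scene','s0.png')
for q in ['W1','press','pad_face','stop_face','lever_grip','reel','lure_tube','whetstone','crimp_tool','spoon_lure']:
    print(q,[(np.round(d['rect']).tolist(),round(d['conf'],2)) for d in manip.find_in(q,p)][:7])
print(manip.state())
E
python3 -c "
from h import *
"
```

```text
pics
W1 [([368.0, 214.0, 384.0, 249.0], 0.92), ([320.0, 222.0, 347.0, 251.0], 0.84), ([411.0, 232.0, 448.0, 251.0], 0.62), ([270.0, 234.0, 303.0, 252.0], 0.57), ([251.0, 173.0, 309.0, 186.0], 0.22)]
press [([251.0, 157.0, 400.0, 203.0], 0.57)]
pad_face []
stop_face [([250.0, 170.0, 309.0, 188.0], 0.73), ([248.0, 156.0, 399.0, 202.0], 0.71), ([446.0, 188.0, 474.0, 212.0], 0.17)]
lever_grip [([249.0, 172.0, 310.0, 184.0], 0.77)]
reel [([445.0, 187.0, 471.0, 213.0], 0.87)]
lure_tube [([170.0, 163.0, 203.0, 190.0], 0.73)]
whetstone [([472.0, 218.0, 510.0, 272.0], 0.68)]
crimp_tool [([137.0, 228.0, 179.0, 279.0], 0.57), ([269.0, 231.0, 306.0, 250.0], 0.18)]
spoon_lure [([182.0, 207.0, 216.0, 218.0], 0.73), ([250.0, 156.0, 400.0, 200.0], 0.56)]
{'time': 0.6, 'joints': array([1.28801825e+00, 8.68964793e-02, 1.75904410e-01, 1.65982120e+00,
       2.24292771e-05, 1.57080255e+00]), 'joint_vel': array([-3.23276900e-04, -1.32427186e-04,  8.94992541e-04,  7.28000526e-04,
        9.34575149e-05,  5.70550801e-05]), 'joint_torque': array([ 6.61831855e-04, -5.19821441e+01,  4.64692354e+01,  1.19090233e-03,
        1.70823105e-04, -6.05261036e-06]), 'position': array([0.15345435, 0.52814775, 0.23128837]), 'eef_rot': array([-3.14157571e+00, -2.24291717e-05,  2.85880836e+00]), 'force': array([0.93634866, 0.62170156, 0.15027917]), 'wrist_torque': array([ 0.03163056, -0.0277051 , -0.01316002]), 'finger_force': 0.0, 'width': 0.08549491997187386}
```

View pics/t0.png

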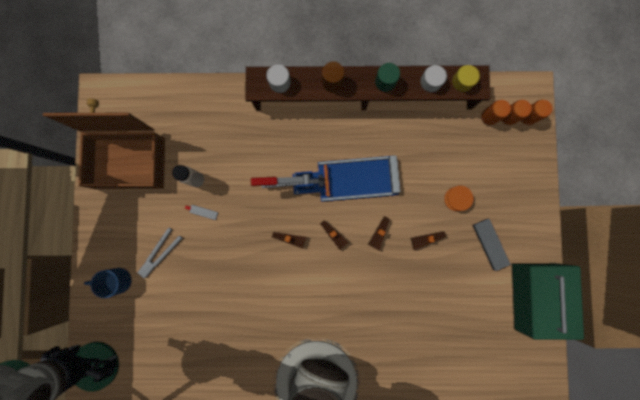

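View pics/s0.png

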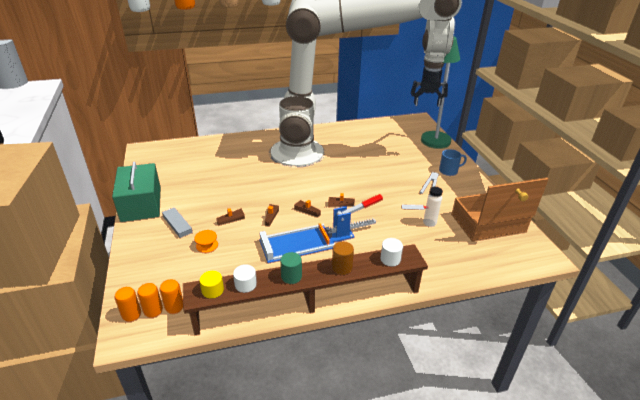

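The top view shows four wedges (orange grips at about (290,239), (334,234), (381,232), (431,239)). The press stop is at about (395,176) and the lever's red end at (263,182). The scene view agrees.

Run:
```python
from h import *
p=snap('top')
print(p['fx'],p['cx'],p['cy'],np.round(p['extrinsics'],3).tolist())
for n,u,v,z in [('g',290,239,.05),('g',334,234,.05),('g',381,232,.05),('g',431,239,.05),('stopa',397,157,.042),('stopb',401,192,.042),('lev',263,182,.13),('railfar',330,162,.016)]:
    print(n,np.round(ray(p,u,v,z),3))
w=snap('wrist'); print(np.round(np.linalg.inv(w['extrinsics']),3).tolist(),w['fx'])
im=cv2.resize(p['color'][148:262,240:450],None,fx=3.8,fy=3.8,interpolation=cv2.INTER_CUBIC)
im=cv2.convertScaleAbs(im,alpha=1.8); cv2.imwrite('pics/t1.png',im)
```

```text
406.84231125240166 320.83091488427976 200.4744204650344 [[-0.004, -1.0, -0.004, -0.016], [-0.997, 0.005, -0.077, 0.541], [0.077, 0.004, -0.997, 1.213], [0.0, 0.0, 0.0, 1.0]]
g [0.425 0.073 0.05 ]
g [ 0.439 -0.057  0.05 ]
g [ 0.445 -0.195  0.05 ]
g [ 0.424 -0.341  0.05 ]
stopa [ 0.669 -0.248  0.042]
stopb [ 0.563 -0.257  0.042]
lev [0.584 0.142 0.13 ]
railfar [ 0.659 -0.047  0.016]
[[0.279, 0.913, 0.299, 0.076], [0.96, -0.265, -0.087, 0.552], [-0.0, 0.311, -0.95, 0.374], [0.0, 0.0, 0.0, 1.0]] 336.9586166203999
```

View pics/t1.png

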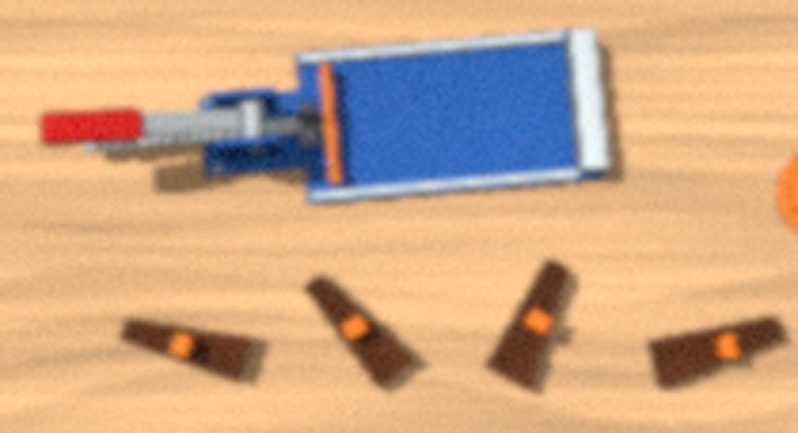

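The crop shows the press with the stop on the right (world -y), the pad near (330,120), and four wedges with clear thick ends. I'm moving to a survey pose above them.

Request:
{"fn": "servo_tool", "kwargs": {"rows": [1.2, -3.3, 0.35, 0, 0, -0.7, 1.2, -3.3, 0.35, 0, 0, -0.7, 1.2, -3.3, 0.35, 0, 0, -0.7, 1.2, -3.3, 0.35, 0, 0, -0.7, 1.2, -3.3, 0.35, 0, 0, -0.7, 1.2, -3.3, 0.35, 0, 0, -0.7, 1.2, -3.3, 0.35, 0, 0, -0.7, 1.2, -3.3, 0.35, 0, 0, -0.7, 1.2, -3.3, 0.35, 0, 0, -0.7, 1.2, -3.3, 0.35, 0, 0, -0.7, 1.2, -3.3, 0.35, 0, 0, -0.7, 1.2, -3.3, 0.35, 0, 0, -0.7, 1.2, -3.3, 0.35, 0, 0, -0.7, 1.2, -3.3, 0.35, 0, 0, -0.7, 1.2, -3.3, 0.35, 0, 0, -0.7, 1.2, -3.3, 0.35, 0, 0, -0.7, 1.2, -3.3, 0.35, 0, 0, -0.7, 1.2, -3.3, 0.35, 0, 0, -0.7, 1.2, -3.3, 0.35, 0, 0, -0.7, 1.2, -3.3, 0.35, 0, 0, -0.7]}}

```text
time: 2.37
position: [0.3936, -0.1339, 0.3017]
eef_rot: [3.141, 0.001, 2.613]
force: [1.7, 0.3, 0.3]
width: 0.0854
finger_force: 0.0
```

Run:
```python
from h import *
p=snap('wrist','w0.png')
print(manip.state()['position'],manip.state()['eef_rot'])
np.save('w0.npy',p['extrinsics'])
```

```text
[ 0.39535673 -0.13792206  0.30089278] [-3.14003644e+00  1.35116460e-03  2.61062923e+00]
```

View pics/w0.png

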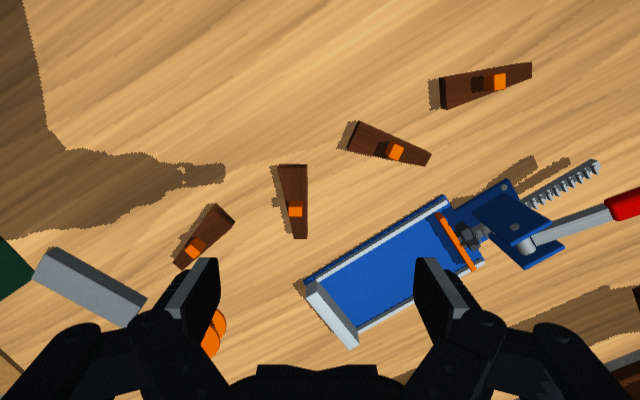

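The wrist view shows four wedges (grips at about (195,248), (295,211), (396,152), (499,81)). The stop's top runs from about (312,285) to (352,345), and the pad is at about (458,240).

```bash
cat >> h.py <<'E'
from scipy.optimize import minimize
def hullmask(p,P,shape=(400,640)):
    m=np.zeros(shape,np.uint8); q=np.array([proj(p,x) for x in P])
    h=cv2.convexHull((q*16).astype(np.int32)); cv2.fillConvexPoly(m,h,255,cv2.LINE_AA,4); return m/255.
def wedge_pts(x,y,a,z0=0):
    B=np.array([[50,-14],[50,24],[-50,4],[-50,-14]])/1000.
    G=np.array([[7,-9],[7,9],[-7,9],[-7,-9]])/1000.
    R=np.array([[np.cos(a),-np.sin(a)],[np.sin(a),np.cos(a)]])
    f=lambda b,z:[[*(R@v+[x,y]),z+z0] for v in b]
    return f(B,0)+f(B,.024), f(G,.024)+f(G,.05)
def masks(p):
    hsv=cv2.cvtColor(p['color'],cv2.COLOR_BGR2HSV); h,s,v=[hsv[...,i].astype(int) for i in range(3)]
    org=((h<=14)&(s>200)&(v>140)).astype(float)
    br=((h<=14)&(s>90)&(v<=125)&(v>15)).astype(float)
    return br,org
def fit(p,init,z0=0):
    br,org=masks(p); both=np.maximum(br,org)
    def cost(q):
        b,g=wedge_pts(q[0],q[1],q[2],z0); mb,mg=hullmask(p,b),hullmask(p,g); mu=np.maximum(mb,mg)
        m=cv2.dilate(mu,np.ones((9,9)))>0
        mg2=cv2.dilate(mg,np.ones((9,9)))>0
        return np.abs(both-mu)[m].sum()/mu.sum()+.5*np.abs(org-mg)[mg2].sum()/max(mg.sum(),1)
    best=None
    for da in (-.1,0,.1):
        q0=np.array(init)+[0,0,da]
        r=minimize(cost,q0,method='Nelder-Mead',options=dict(initial_simplex=q0+np.array([[0,0,0],[.008,0,0],[0,.008,0],[0,0,.1]]),xatol=1e-4,fatol=1e-4))
        if best is None or r.fun<best.fun: best=r
    return best.x,best.fun
E
cat > look.py <<'E'
from h import *
p=snap('wrist')
for n,i in dict(A=(.425,.073,-1.83),B=(.439,-.057,-2.39),C=(.445,-.195,2.77),D=(.424,-.341,1.87)).items():
    x,f=fit(p,i); print(n,np.round(x[:2],4),round(np.degrees(x[2]),1),round(f,2))
E
python3 look.py
python3 - <<'E'
from h import *
p=snap('wrist'); c=p['color']
for n,i in dict(A=(499,81),As=(465,85),B=(370,140),Bs=(344,145),fl=(300,130)).items(): print(n,c[i[1],i[0]], cv2.cvtColor(c,cv2.COLOR_BGR2HSV)[i[1],i[0]])
for n,u,v,z in [('stop inner',305,282,.042),('stop',318,279,.042),('st',360,340,.042),('st',348,348,.042),('pad near',437,196,.033),('pad far',474,270,.033)]: print(n,ray(p,u,v,z).round(4))
im=cv2.resize(c[180:360,280:500],None,fx=3.3,fy=3.3,interpolation=cv2.INTER_CUBIC); cv2.imwrite('pics/w1.png',im)
E
```

```text
A [0.4248 0.0839] -111.1 0.57
B [ 0.4387 -0.0507] -143.9 0.51
C [ 0.4434 -0.1939] 149.4 0.34
D [ 0.4223 -0.3387] 101.2 0.39
A [  0 117 228] [ 15 255 228]
As [19 39 76] [ 11 191  76]
B [20 41 78] [ 11 190  78]
Bs [ 53  86 115] [ 16 137 115]
fl [ 97 154 201] [ 16 132 201]
stop inner [ 0.5399 -0.2388  0.042 ]
stop [ 0.5448 -0.221   0.042 ]
st [ 0.6641 -0.2199  0.042 ]
st [ 0.6679 -0.2419  0.042 ]
pad near [ 0.5217 -0.0303  0.033 ]
pad far [ 0.6467 -0.0306  0.033 ]
```

View pics/w1.png

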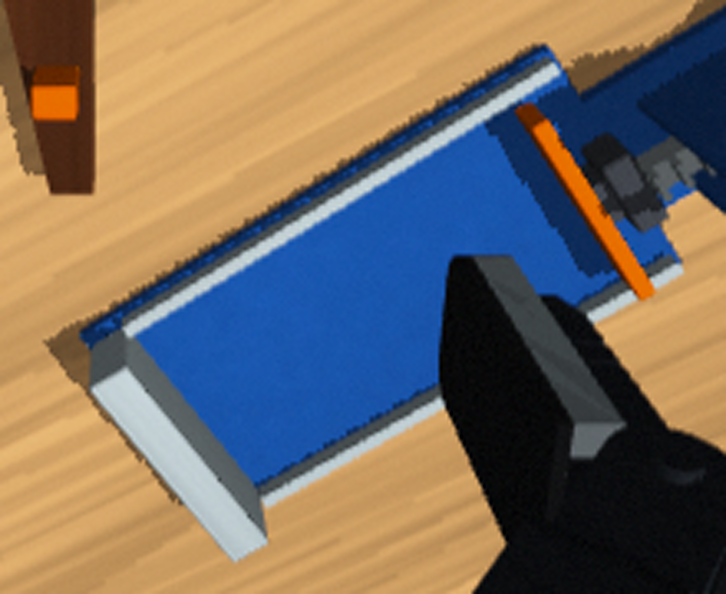

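```bash
python3 - <<'E'
s=open('h.py').read()
a=s.index("    org=((h");b=s.index("    return br,org")
s=s[:a]+"    org=((h<=19)&(s>215)&(v>110)).astype(float)\n    br=((h<=20)&(s>165)&(org==0)).astype(float)\n"+s[b:]
open('h.py','w').write(s)
E
python3 look.py
python3 - <<'E'
from h import *
p=snap('wrist'); T=snap('top')
R=lambda u,v,z:ray(p,280+u/3.3,180+v/3.3,z)[:2]
ou,inn,inf,of=[R(*c,.042) for c in [(92,385),(127,365),(268,542),(236,560)]]
for n,v in [('on',ou),('in',inn),('if',inf),('of',of)]: print(n,v.round(4))
print('width',np.linalg.norm(inf-inn),'thick',np.linalg.norm(ou-inn),'mid',(inf+inn)/2,'xdir',np.degrees(np.arctan2(*(inf-inn)[::-1])))
r0,r1=R(132,338,.016),R(562,76,.016); d=r1-r0; print('rail',r0,r1,np.linalg.norm(d),'ydir-90',np.degrees(np.arctan2(d[1],d[0]))-90)
q0,q1=R(262,490,.016),R(440,390,.016);d=q1-q0; print('farrail',q0,q1,np.degrees(np.arctan2(d[1],d[0]))-90)
R=lambda u,v,z:ray(T,240+u/3.8,148+v/3.8,z)[:2]
a,b=R(568,32,.042),R(582,170,.042);print('top stop inner',a,b,(a+b)/2,np.degrees(np.arctan2(*(a-b)[::-1])))
E
```

```text
A [0.4251 0.0838] -111.6 0.39
B [ 0.4389 -0.0505] -144.3 0.33
C [ 0.4431 -0.1939] 148.0 0.34
D [ 0.4231 -0.3392] 101.5 0.26
on [ 0.5614 -0.2439]
in [ 0.5604 -0.2262]
if [ 0.6711 -0.218 ]
of [ 0.6726 -0.2351]
width 0.11096055391691313 thick 0.017720490460415548 mid [ 0.61572175 -0.22212096] xdir 4.2162844680447344
rail [ 0.56480154 -0.22604495] [ 0.54695348 -0.01264023] 0.21414977739939078 ydir-90 4.7807954674042605
farrail [ 0.66574215 -0.21467874] [ 0.65808386 -0.11985406] 4.617337745796789
top stop inner [ 0.67085567 -0.22499387] [ 0.56124895 -0.23406832] [ 0.61605231 -0.22953109] 4.732781465319831
```

Run:
```python
from h import *
for nm in ('top','wrist'):
  p=snap(nm)
  for n,i in dict(A=(.425,.08,-1.9),B=(.439,-.053,-2.5),C=(.443,-.194,2.6),D=(.423,-.34,1.8)).items():
    x,f=fit(p,i); print(nm,n,np.round(x[:2],4),round(np.degrees(x[2]),1),round(f,2))
  if nm=='wrist':
    im=p['color'].copy(); br,org=masks(p); im[br>0]=(255,0,0); im[org>0]=(0,255,0)
    for n,i in dict(A=(.425,.0838,-111.6),B=(.4389,-.0505,-144.3),C=(.4431,-.1939,148),D=(.4231,-.3392,101.5)).items():
      for P in wedge_pts(i[0],i[1],np.radians(i[2])):
        q=[proj(p,x).astype(int) for x in P]
        for k in range(4):
          for a,b in ((k,(k+1)%4),(k+4,4+(k+1)%4)): cv2.line(im,tuple(map(int,q[a])),tuple(map(int,q[b])),(255,255,255),1)
    cv2.imwrite('pics/w2.png',cv2.resize(im[50:280,150:550],None,fx=2,fy=2))
```

```text
top A [0.429  0.0792] -106.4 1.21
top B [ 0.4419 -0.0503] -146.9 1.22
top C [ 0.443 -0.194] 143.2 1.5
top D [ 0.4361 -0.3327] 81.3 1.41
wrist A [0.4251 0.0841] -111.9 0.39
wrist B [ 0.4389 -0.0505] -145.0 0.34
wrist C [ 0.4429 -0.1935] 148.1 0.35
wrist D [ 0.423  -0.3396] 101.3 0.25
```

View pics/w2.png

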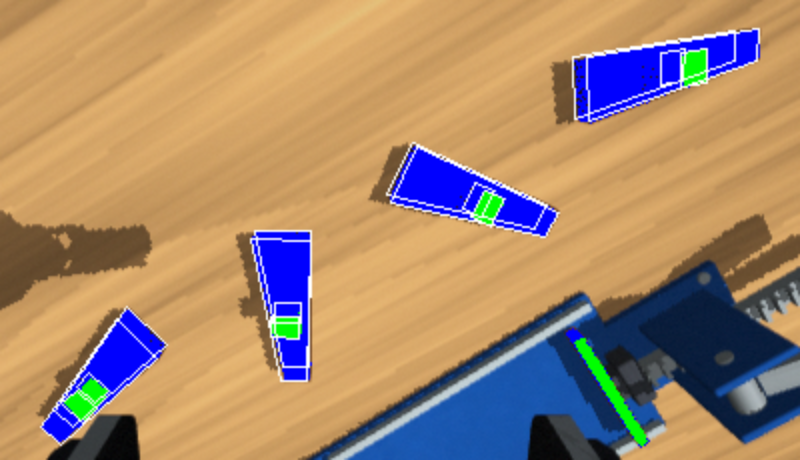

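The overlay outlines match all four wedges. Next is a close look at the stop end of the tray, for an exact press pose.

Request:
{"fn": "servo_tool", "kwargs": {"rows": [2.5, -0.2, -1, 0, 0, -7, 2.5, -0.2, -1, 0, 0, -7, 2.5, -0.2, -1, 0, 0, -7, 2.5, -0.2, -1, 0, 0, -7, 2.5, -0.2, -1, 0, 0, -7, 2.5, -0.2, -1, 0, 0, -7, 2.5, -0.2, -1, 0, 0, -7, 2.5, -0.2, -1, 0, 0, -7, 0, 0, 0, 0, 0, 0, 0, 0, 0, 0, 0, 0, 0, 0, 0, 0, 0, 0], "claw": 0.5}}

```text
time: 3.68
position: [0.5932, -0.1469, 0.2217]
eef_rot: [-3.141, -0.0, 1.64]
force: [-0.7, 0.1, 0.4]
width: 0.005
finger_force: 0.0
```

Run:
```python
from h import *
p=snap('wrist','w3.png'); s=manip.state()
print(s['position'],np.degrees(s['eef_rot']))
```

```text
[ 0.5930373 -0.1471247  0.2222654] [1.79954081e+02 1.63662282e-02 9.39339853e+01]
```

View pics/w3.png

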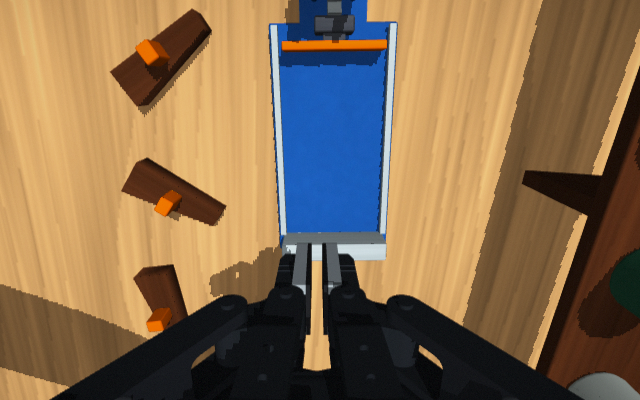

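The view shows the tray with the stop's front top edge at row ~244 (columns 285–386), the rails' inner edges at columns ~285 and ~382 near the stop, and the pad at row ~45.

Run:
```python
from h import *
p=snap('wrist'); c=p['color']
im=cv2.resize(c[10:265,250:410],None,fx=3.1,fy=2.3,interpolation=cv2.INTER_CUBIC)
# column profile at several rows: print transitions
for v in (60,120,180,220):
    r=c[v,262:402].astype(int); m=((r[:,2]>110)&(r[:,0]>130)).astype(int)   # grey/white = rail
    d=np.flatnonzero(np.diff(m))+262; print(v,d)
for u in (300,360,375):
    print(u,[(v,c[v,u].tolist()) for v in range(228,264,2)])
for u in (300,375): print('pad',u,[(v,c[v,u].tolist()) for v in range(36,54,2)])
np.savez('w3.npz',E=p['extrinsics'],c=c)
```

```text
60 [271 278 387 394]
120 [274 280 384 390]
180 [277 283 381 387]
220 [279 285 379 385]
300 [(228, [185, 92, 29]), (230, [186, 93, 28]), (232, [135, 102, 85]), (234, [112, 109, 101]), (236, [114, 110, 102]), (238, [115, 111, 103]), (240, [115, 112, 103]), (242, [104, 102, 92]), (244, [98, 94, 86]), (246, [102, 97, 90]), (248, [102, 97, 91]), (250, [101, 95, 88]), (252, [101, 97, 90]), (254, [101, 98, 90]), (256, [101, 96, 90]), (258, [101, 97, 91]), (260, [101, 96, 89]), (262, [101, 96, 90])]
360 [(228, [185, 93, 27]), (230, [184, 92, 28]), (232, [118, 116, 108]), (234, [110, 108, 101]), (236, [112, 110, 99]), (238, [113, 112, 103]), (240, [113, 109, 99]), (242, [119, 115, 107]), (244, [208, 205, 190]), (246, [220, 217, 203]), (248, [222, 218, 205]), (250, [223, 219, 205]), (252, [225, 221, 207]), (254, [219, 217, 202]), (256, [215, 210, 196]), (258, [222, 217, 204]), (260, [122, 174, 214]), (262, [113, 179, 227])]
375 [(228, [182, 90, 28]), (230, [182, 92, 28]), (232, [107, 104, 94]), (234, [109, 107, 97]), (236, [113, 109, 102]), (238, [111, 109, 102]), (240, [116, 112, 103]), (242, [112, 110, 100]), (244, [211, 207, 194]), (246, [220, 216, 203]), (248, [223, 218, 204]), (250, [224, 219, 206]), (252, [223, 219, 206]), (254, [216, 212, 198]), (256, [213, 211, 196]), (258, [217, 213, 199]), (260, [105, 155, 196]), (262, [97, 156, 203])]
pad 300 [(36, [96, 46, 15]), (38, [100, 47, 13]), (40, [52, 81, 161]), (42, [0, 128, 236]), (44, [0, 124, 236]), (46, [0, 119, 236]), (48, [0, 98, 221]), (50, [0, 32, 83]), (52, [81, 44, 29])]
pad 375 [(36, [179, 88, 28]), (38, [174, 85, 24]), (40, [0, 124, 235]), (42, [0, 127, 235]), (44, [0, 124, 236]), (46, [0, 117, 235]), (48, [0, 51, 130]), (50, [38, 37, 51]), (52, [96, 45, 13])]
```

Run:
```python
from h import *
p=snap('wrist'); ph=np.radians(4.5)
for ph in (4.2,4.6,5.0):
  t=np.radians(ph);xd=np.array([np.cos(t),np.sin(t)]);yd=np.array([-np.sin(t),np.cos(t)])
  f=lambda u,v,z:(np.array([xd@ray(p,u,v,z)[:2],yd@ray(p,u,v,z)[:2]])*1000).round(1).tolist()
  print(ph,'L',[f(u,v,.016) for u,v in ((278.5,60),(280.5,120),(283.5,180),(285.5,220))])
  print('R',[f(u,v,.016) for u,v in ((387.5,60),(384.5,120),(381.5,180),(379.5,220))])
  print('stop bottom',[f(u,v,.008) for u,v in ((300,232),(360,231.5),(375,231.5))],'top',[f(u,v,.042) for u,v in ((360,243),(375,243))],'topback',[f(u,v,.042) for u,v in ((360,259.5),(375,259.5))])
  print('pad',[f(u,v,.033) for u,v in ((300,48),(375,47))])
```

```text
4.2 L [[544.4, -87.8], [544.1, -144.7], [544.9, -208.1], [545.5, -254.7]]
R [[649.6, -88.4], [650.0, -145.3], [650.4, -208.7], [650.8, -255.3]]
stop bottom [[561.0, -273.1], [630.5, -272.9], [647.9, -273.0]] top [[626.2, -270.6], [642.2, -270.7]] topback [[626.9, -290.3], [643.1, -290.4]]
pad [[566.1, -78.8], [634.2, -78.3]]
4.6 L [[543.8, -91.6], [543.1, -148.5], [543.4, -211.9], [543.7, -258.5]]
R [[649.0, -92.9], [649.0, -149.8], [649.0, -213.3], [649.0, -259.8]]
stop bottom [[559.1, -277.0], [628.6, -277.3], [646.0, -277.5]] top [[624.3, -275.0], [640.3, -275.2]] topback [[624.9, -294.7], [641.1, -294.9]]
pad [[565.5, -82.8], [633.7, -82.8]]
5.0 L [[543.1, -95.4], [542.0, -152.3], [542.0, -215.7], [541.9, -262.3]]
R [[648.3, -97.4], [647.9, -154.3], [647.5, -217.8], [647.1, -264.3]]
stop bottom [[557.1, -280.9], [626.7, -281.6], [644.0, -282.0]] top [[622.4, -279.4], [638.3, -279.7]] topback [[622.8, -299.1], [639.0, -299.4]]
pad [[564.9, -86.7], [633.1, -87.2]]
```

Request:
{"fn": "servo_tool", "kwargs": {"rows": [-1.42, -1.6, -0.6, 0, 0, -6.88, -1.42, -1.6, -0.6, 0, 0, -6.88, -1.42, -1.6, -0.6, 0, 0, -6.88, -1.42, -1.6, -0.6, 0, 0, -6.88, -1.42, -1.6, -0.6, 0, 0, -6.88, -1.42, -1.6, -0.6, 0, 0, -6.88, -1.42, -1.6, -0.6, 0, 0, -6.88, -1.42, -1.6, -0.6, 0, 0, -6.88, -1.42, -1.6, -0.6, 0, 0, -6.88, -1.42, -1.6, -0.6, 0, 0, -6.88, -1.42, -1.6, -0.6, 0, 0, -6.88, -1.42, -1.6, -0.6, 0, 0, -6.88, 0, 0, 0, 0, 0, 0, 0, 0, 0, 0, 0, 0], "claw": 6}}

```text
time: 5.0
position: [0.4222, -0.3402, 0.15]
eef_rot: [3.141, -0.001, 0.196]
force: [-0.5, 0.5, 0.1]
width: 0.0598
finger_force: 0.0
```

```bash
cat > near.py <<'E'
import sys
from h import *
# near.py x y a_deg fn : refit wedge from wrist and print the move needed
x,y,a=map(float,sys.argv[1:4])
p=snap('wrist',sys.argv[4] if len(sys.argv)>4 else None); s=manip.state()
q,f=fit(p,(x,y,np.radians(a))); yaw=np.degrees(s['eef_rot'][2])
print('wedge',q[:2].round(4),np.degrees(q[2]).round(1),'cost',round(f,2))
d=(np.degrees(q[2])+90-yaw+90)%180-90
print('tcp',s['position'].round(4),'yaw',yaw.round(1),'roll',np.degrees(s['eef_rot'][:2]).round(1),'move cm',((q[:2]-s['position'][:2])*100).round(2),'turn',d.round(1))
E
python3 near.py .423 -.3396 101.3 w4.png
```

```text
wedge [ 0.4219 -0.3386] 102.0 cost 0.18
tcp [ 0.4229 -0.3398  0.1502] yaw 11.3 roll [ 1.8e+02 -1.0e-01] move cm [-0.09  0.12] turn 0.7
```

View pics/w4.png

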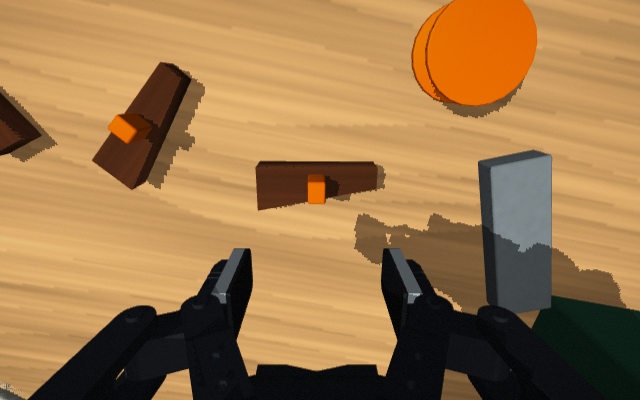

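The view shows wedge D at about (317,185) between the fingers, ready to grasp.

Request:
{"fn": "servo_tool", "kwargs": {"rows": [-0.1, 0.1, -2, 0, 0, 0.7, 0, 0, -2, 0, 0, 0, 0, 0, -2, 0, 0, 0, 0, 0, -2, 0, 0, 0, 0, 0, -2, 0, 0, 0, 0, 0, -1.8, 0, 0, 0, 0, 0, 0, 0, 0, 0, 0, 0, 0, 0, 0, 0]}}

```text
time: 5.72
position: [0.4223, -0.338, 0.0314]
eef_rot: [-3.141, 0.0, 0.211]
force: [-0.0, 0.0, 1.7]
width: 0.0599
finger_force: 0.0
```

Request:
{"fn": "servo_tool", "kwargs": {"rows": [0, 0, 0, 0, 0, 0, 0, 0, 0, 0, 0, 0, 0, 0, 0, 0, 0, 0, 0, 0, 0, 0, 0, 0, 0, 0, 0, 0, 0, 0, 0, 0, 0, 0, 0, 0, 0, 0, 0, 0, 0, 0], "claw": 0.8, "grip_force": 40}}

```text
time: 6.3
position: [0.4227, -0.3393, 0.0326]
eef_rot: [3.14, -0.002, 0.208]
force: [0.0, 1.1, 5.5]
width: 0.0129
finger_force: 40.4
```

Request:
{"fn": "servo_tool", "kwargs": {"rows": [0, 0, 1.5, 0, 0, 0, 0, 0, 1.5, 0, 0, 0, 0, 0, 1.5, 0, 0, 0, 0, 0, 1.5, 0, 0, 0, 0, 0, 0, 0, 0, 0, 0, 0, 0, 0, 0, 0]}}

```text
time: 6.8
position: [0.4224, -0.3392, 0.0917]
eef_rot: [3.14, -0.001, 0.208]
force: [-0.2, 0.2, -1.5]
width: 0.0133
finger_force: 39.6
```

Run:
```python
from h import *
p=snap('wrist'); s=manip.state(); print(s['position'].round(4),np.degrees(s['eef_rot']).round(1),s['width'],s['finger_force'],s['force'].round(2))
z0=s['position'][2]-.031
q,f=fit(p,(s['position'][0],s['position'][1],s['eef_rot'][2]+np.pi/2),z0)
print(q[:2].round(4),np.degrees(q[2]).round(1),round(f,2))
```

```text
[ 0.422  -0.3388  0.0907] [-180.     0.    11.9] 0.012896616395096896 39.57602083683014 [-0.6  -0.08 -0.78]
[ 0.4222 -0.3381] 102.3 0.3
```

Request:
{"fn": "servo_tool", "kwargs": {"rows": [1.38, 0.924, 0.3, 0, 0, -6.95, 1.38, 0.924, 0.3, 0, 0, -6.95, 1.38, 0.924, 0.3, 0, 0, -6.95, 1.38, 0.924, 0.3, 0, 0, -6.95, 1.38, 0.924, 0.3, 0, 0, -6.95, 1.38, 0.924, 0.3, 0, 0, -6.95, 1.38, 0.924, 0.3, 0, 0, -6.95, 1.38, 0.924, 0.3, 0, 0, -6.95, 1.38, 0.924, 0.3, 0, 0, -6.95, 1.38, 0.924, 0.3, 0, 0, -6.95, 1.38, 0.924, 0, 0, 0, -6.95, 1.38, 0.924, 0, 0, 0, -6.95, 1.38, 0.924, 0, 0, 0, -6.95, 1.38, 0.924, 0, 0, 0, -6.95, 0, 0, 0, 0, 0, 0, 0, 0, 0, 0, 0, 0, 0, 0, 0, 0, 0, 0]}}

```text
time: 8.27
position: [0.3936, -0.4387, 0.1209]
eef_rot: [-2.901, 0.009, -0.954]
force: [0.1, 0.8, -0.9]
width: 0.0128
finger_force: 39.6
```

Run:
```python
from h import *
p=snap('wrist','w5.png'); s=manip.state(); print(s['position'].round(4),np.degrees(s['eef_rot']).round(1),s['width'],s['force'].round(2))
z0=s['position'][2]-.0318
q,f=fit(p,(s['position'][0],s['position'][1],s['eef_rot'][2]+np.pi/2),z0)
print(q[:2].round(4),np.degrees(q[2]).round(1),round(f,2))
```

```text
[ 0.3941 -0.4385  0.1211] [-166.2    0.5  -54.6] 0.012588526645893583 [-0.68  0.15 -1.37]
[ 0.3924 -0.438 ] 40.1 0.61
```

View pics/w5.png

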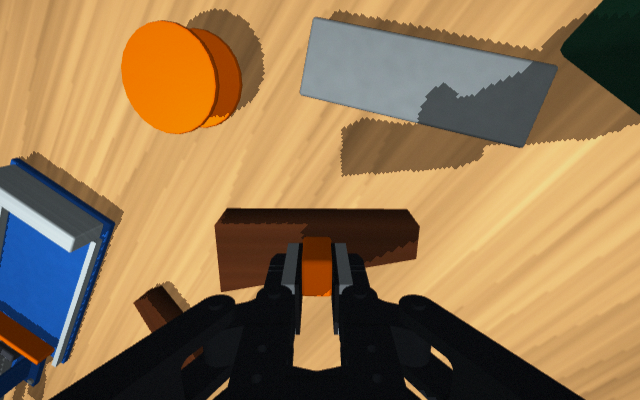

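The wedge is held (at about (318,245)), but the arm went somewhere unexpected and tilted, so I'm checking the joints.

Run:
```python
from h import *
s=manip.state(); print(s['joints'].round(3),s['joint_torque'].round(1),s['time'])
```

```text
[-0.954  0.168  0.037  1.449  0.241  3.141] [ -1.2 -58.   47.2   0.1   0.8   0. ] 8.3167
```

Joint 6 hit its limit because it turns opposite to what I assumed (q6 = q1 + 180° − yaw). The wedge has to turn the other way round, so I'm backing off and levelling the tool first.

Request:
{"fn": "servo_tool", "kwargs": {"rows": [0, 0.5, 0.3, 0, 0, 7, 0, 0.5, 0.3, 0, 0, 7, 0, 0.5, 0.3, 0, 0, 7, 0, 0, 0, 0, 0, 0, 0, 0, 0, 0, 0, 0]}}

```text
time: 8.73
position: [0.3948, -0.4235, 0.1304]
eef_rot: [-2.901, 0.008, -0.589]
force: [0.4, 0.3, -1.0]
width: 0.0129
finger_force: 39.6
```

```bash
cat > st.py <<'E'
from h import *
from scipy.spatial.transform import Rotation as Ro
s=manip.state(); R=Ro.from_euler('xyz',s['eef_rot']); y=s['eef_rot'][2]
D=Ro.from_euler('xyz',[np.pi,0,y])
print(s['time'],s['position'].round(4),np.degrees(s['eef_rot']).round(1),'q1,q6',np.degrees(s['joints'][[0,5]]).round(0),'w',round(s['width'],4),'F',s['force'].round(1),'level',np.degrees((D*R.inv()).as_rotvec()).round(2))
E
python3 st.py
```

```text
8.7333 [ 0.3948 -0.4235  0.1304] [-166.2    0.5  -33.8] q1,q6 [-53. 160.] w 0.0129 F [ 0.4  0.3 -1. ] level [-11.72   7.27   0.06]
```

Request:
{"fn": "servo_tool", "kwargs": {"rows": [0, 0, 0, -2.93, 1.82, 0, 0, 0, 0, -2.93, 1.82, 0, 0, 0, 0, -2.93, 1.82, 0, 0, 0, 0, -2.93, 1.82, 0, 1.3, 1.25, 0, 0, 0, 7, 1.3, 1.25, 0, 0, 0, 7, 1.3, 1.25, 0, 0, 0, 7, 1.3, 1.25, 0, 0, 0, 7, 1.3, 1.25, 0, 0, 0, 7, 1.3, 1.25, 0, 0, 0, 7, 1.3, 1.25, 0, 0, 0, 7, 1.3, 1.25, 0, 0, 0, 7, 1.3, 1.25, 0, 0, 0, 7, 1.3, 1.25, 0, 0, 0, 7, 1.3, 1.25, 0, 0, 0, 7, 1.3, 1.25, 0, 0, 0, 7, 1.3, 1.25, 0, 0, 0, 7, 1.3, 1.25, 0, 0, 0, 7, 1.3, 1.25, 0, 0, 0, 7, 1.3, 1.25, 0, 0, 0, 7]}}

```text
time: 10.4
position: [0.6024, -0.223, 0.1305]
eef_rot: [3.141, -0.0, 1.368]
force: [-0.1, -0.3, 0.5]
width: 0.0133
finger_force: 39.6
```

Request:
{"fn": "servo_tool", "kwargs": {"rows": [0, 0, 0, 0, 0, 7, 0, 0, 0, 0, 0, 7, 0, 0, 0, 0, 0, 7, 0, 0, 0, 0, 0, 7, 0, 0, 0, 0, 0, 7, 0, 0, 0, 0, 0, 7, 0, 0, 0, 0, 0, 7, 0, 0, 0, 0, 0, 7, 0, 0, 0, 0, 0, 7, 0, 0, 0, 0, 0, 7, 0, 0, 0, 0, 0, 7, 0, 0, 0, 0, 0, 7, 0, 0, 0, 0, 0, 7, 0, 0, 0, 0, 0, 7, 0, 0, 0, 0, 0, 7, 0, 0, 0, 0, 0, 7, 0, 0, 0, 0, 0, 7, 0, 0, 0, 0, 0, 7, 0, 0, 0, 0, 0, 0, 0, 0, 0, 0, 0, 0]}}

```text
time: 12.07
position: [0.6018, -0.2238, 0.1306]
eef_rot: [-3.141, 0.0, -2.724]
force: [0.4, -0.3, -0.9]
width: 0.0131
finger_force: 39.6
```

```bash
python3 st.py
```

```text
12.0667 [ 0.6018 -0.2238  0.1306] [-180.     0.  -156.1] q1,q6 [-20. -44.] w 0.0131 F [ 0.4 -0.3 -0.9] level [0.   0.02 0.  ]
```

Request:
{"fn": "servo_tool", "kwargs": {"rows": [0.132, 0.144, 0, 0, 0, 7.07, 0.132, 0.144, 0, 0, 0, 7.07, 0.132, 0.144, 0, 0, 0, 7.07, 0.132, 0.144, 0, 0, 0, 7.07, 0.132, 0.144, 0, 0, 0, 7.07, 0.132, 0.144, 0, 0, 0, 7.07, 0.132, 0.144, 0, 0, 0, 7.07, 0.132, 0.144, 0, 0, 0, 7.07, 0.132, 0.144, 0, 0, 0, 7.07, 0.132, 0.144, 0, 0, 0, 7.07, 0, 0, 0, 0, 0, 0, 0, 0, 0, 0, 0, 0, 0, 0, 0, 0, 0, 0]}}

```text
time: 13.15
position: [0.6149, -0.2097, 0.1307]
eef_rot: [-3.142, -0.0, -1.491]
force: [0.5, 0.6, -1.1]
width: 0.0127
finger_force: 39.6
```

```bash
python3 st.py
python3 - <<'E'
from h import *
p=snap('wrist','w6.png'); s=manip.state()
q,f=fit(p,(s['position'][0],s['position'][1],s['eef_rot'][2]+np.pi/2),s['position'][2]-.0318)
print(q[:2].round(4),np.degrees(q[2]).round(1),round(f,2))
E
```

```text
13.15 [ 0.6149 -0.2097  0.1307] [-180.    -0.   -85.4] q1,q6 [ -19. -113.] w 0.0127 F [ 0.5  0.6 -1.1] level [ 0.01  0.   -0.  ]
[ 0.6144 -0.209 ] 4.3 0.47
```

View pics/w6.png

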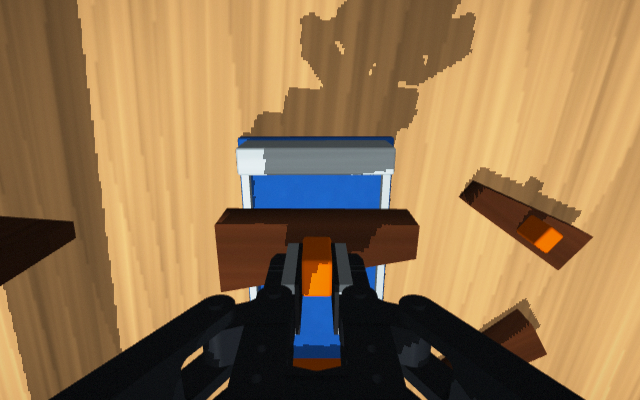

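The wedge's straight side faces the stop, its thick end is on +x, and it is centred between the rails. Lowering it.

Request:
{"fn": "servo_tool", "kwargs": {"rows": [0, 0, -1.45, 0, 0, 0, 0, 0, -1.45, 0, 0, 0, 0, 0, -1.45, 0, 0, 0, 0, 0, -1.45, 0, 0, 0, 0, 0, -1.45, 0, 0, 0, 0, 0, -1.45, 0, 0, 0, 0, 0, -0.2, 0, 0, 0, 0, 0, -0.1, 0, 0, 0, 0, 0, 0, 0, 0, 0]}}

```text
time: 13.95
position: [0.6148, -0.2098, 0.0409]
eef_rot: [3.141, -0.0, -1.486]
force: [-0.3, 0.1, -1.2]
width: 0.0129
finger_force: 40.3
```

Request:
{"fn": "servo_tool", "kwargs": {"rows": [0.02, -0.2, 0, 0, 0, 0, 0.01, -0.15, 0, 0, 0, 0, 0, 0, 0, 0, 0, 0, 0, 0, 0, 0, 0, 0]}}

```text
time: 14.28
position: [0.6154, -0.2134, 0.0411]
eef_rot: [-3.141, -0.0, -1.484]
force: [-0.0, 0.2, -0.7]
width: 0.0129
finger_force: 40.3
```

No contact yet, so I'm nudging further towards the stop.

Request:
{"fn": "servo_tool", "kwargs": {"rows": [0.01, -0.1, 0, 0, 0, 0, 0, 0, 0, 0, 0, 0, 0.01, -0.1, 0, 0, 0, 0, 0, 0, 0, 0, 0, 0]}}

```text
time: 14.62
position: [0.6154, -0.2135, 0.0411]
eef_rot: [-3.141, 0.003, -1.483]
force: [-1.6, 8.0, 2.8]
width: 0.013
finger_force: 40.7
```

Request:
{"fn": "servo_tool", "kwargs": {"rows": [0, 0, -0.12, 0, 0, 0, 0, 0, 0, 0, 0, 0]}}

```text
time: 14.78
position: [0.6155, -0.2136, 0.0402]
eef_rot: [-3.141, 0.003, -1.483]
force: [-1.5, 9.0, 3.5]
width: 0.0131
finger_force: 40.9
```

Request:
{"fn": "servo_tool", "kwargs": {"rows": [0, 0, 0, 0, 0, 0, 0, 0, 0, 0, 0, 0, 0, 0, 0, 0, 0, 0, 0, 0, 0, 0, 0, 0, 0, 0, 0, 0, 0, 0], "claw": 4.5}}

```text
time: 15.2
position: [0.6154, -0.2154, 0.0396]
eef_rot: [-3.142, -0.0, -1.484]
force: [-0.3, -0.1, -0.4]
width: 0.0449
finger_force: 0.0
```

Request:
{"fn": "servo_tool", "kwargs": {"rows": [0, 0, 1, 0, 0, 0, 0, 0, 2, 0, 0, 0, 0, 0, 3, 0, 0, 0, 0, 0, 3, 0, 0, 0, 0, 0, 3, 0, 0, 0, 0, 0, 3, 0, 0, 0, 0, 0, 0, 0, 0, 0, 0, 0, 0, 0, 0, 0]}}

```text
time: 15.87
position: [0.6163, -0.2156, 0.1926]
eef_rot: [-3.137, -0.002, -1.484]
force: [1.4, -0.5, -1.2]
width: 0.0449
finger_force: 0.0
```

```bash
python3 st.py
python3 - <<'E'
from h import *
p=snap('wrist','w7.png'); s=manip.state()
q,f=fit(p,(.6153,-.2135,np.radians(4.6)),.008)
print('slot1',q[:2].round(4),np.degrees(q[2]).round(1),round(f,2))
for n,i in dict(B=(.4389,-.0505,-2.52),C=(.443,-.194,2.585)).items():
    x,f=fit(p,i); print(n,np.round(x[:2],4),round(np.degrees(x[2]),1),round(f,2))
E
```

```text
15.8667 [ 0.6163 -0.2156  0.1926] [-1.798e+02 -1.000e-01 -8.500e+01] q1,q6 [ -19. -114.] w 0.0449 F [ 1.4 -0.5 -1.2] level [ 0.1   0.25 -0.  ]
slot1 [ 0.6148 -0.2082] 8.1 0.48
B [ 0.4356 -0.0492] -138.8 1.3
C [ 0.3974 -0.2045] 148.4 0.37
```

View pics/w7.png

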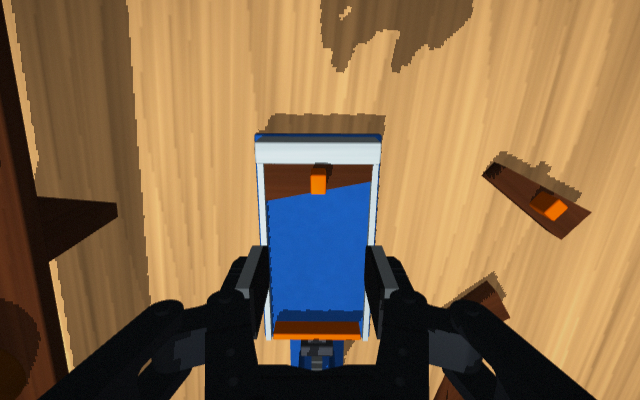

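Slot 1 is seated flush against the stop. The wedge at about (540,200), C, has been knocked to roughly (0.397, −0.205), so I'm going there and refitting it.

Request:
{"fn": "servo_tool", "kwargs": {"rows": [-2.74, 0.14, -0.4, 0.1, 0.25, -4.57, -2.74, 0.14, -0.6, 0, 0, -4.57, -2.74, 0.14, -0.6, 0, 0, -4.57, -2.74, 0.14, -0.6, 0, 0, -4.57, -2.74, 0.14, -0.6, 0, 0, -4.57, -2.74, 0.14, -0.6, 0, 0, -4.57, -2.74, 0.14, -0.6, 0, 0, -4.57, -2.74, 0.14, -0.4, 0, 0, -4.57, 0, 0, 0, 0, 0, 0, 0, 0, 0, 0, 0, 0], "claw": 6}}

```text
time: 16.75
position: [0.3949, -0.2038, 0.1447]
eef_rot: [3.136, 0.002, -2.123]
force: [0.1, 0.1, 0.3]
width: 0.0602
finger_force: 0.0
```

```bash
python3 near.py .3974 -.2045 148.4; python3 st.py
```

```text
wedge [ 0.3981 -0.205 ] 147.1 cost 0.29
tcp [ 0.3959 -0.2039  0.1451] yaw -121.6 roll [1.797e+02 1.000e-01] move cm [ 0.22 -0.11] turn -1.4
16.8 [ 0.3959 -0.2039  0.1451] [ 1.797e+02  1.000e-01 -1.216e+02] q1,q6 [-27. -86.] w 0.0602 F [-0.2  0.4 -0.6] level [-0.23 -0.17 -0.  ]
```

Request:
{"fn": "servo_tool", "kwargs": {"rows": [0.2, -0.1, -2, -0.23, -0.17, -1.2, 0, 0, -2, 0, 0, 0, 0, 0, -2, 0, 0, 0, 0, 0, -2, 0, 0, 0, 0, 0, -2, 0, 0, 0, 0, 0, -1.2, 0, 0, 0, 0, 0, 0, 0, 0, 0, 0, 0, 0, 0, 0, 0]}}

```text
time: 17.47
position: [0.3984, -0.2048, 0.0334]
eef_rot: [3.141, -0.0, -2.142]
force: [0.4, -0.6, 0.3]
width: 0.0599
finger_force: 0.0
```

Request:
{"fn": "servo_tool", "kwargs": {"rows": [0, 0, 0, 0, 0, 0, 0, 0, 0, 0, 0, 0, 0, 0, 0, 0, 0, 0, 0, 0, 0, 0, 0, 0, 0, 0, 0, 0, 0, 0, 0, 0, 0, 0, 0, 0, 0, 0, 0, 0, 0, 0], "claw": 0.8}}

```text
time: 18.05
position: [0.3988, -0.2053, 0.0346]
eef_rot: [-3.139, 0.0, -2.143]
force: [0.4, 0.8, 6.5]
width: 0.0128
finger_force: 39.8
```

Request:
{"fn": "servo_tool", "kwargs": {"rows": [0, 0, 1.5, 0, 0, 0, 0, 0, 2, 0, 0, 0, 0, 0, 2, 0, 0, 0, 0, 0, 2, 0, 0, 0, 0, 0, 2, 0, 0, 0, 0, 0, 0, 0, 0, 0, 0, 0, 0, 0, 0, 0]}}

```text
time: 18.63
position: [0.3987, -0.2053, 0.1293]
eef_rot: [-3.139, 0.0, -2.143]
force: [-0.0, -0.4, -1.2]
width: 0.0131
finger_force: 39.3
```

```bash
cat > held.py <<'E'
from h import *
p=snap('wrist'); s=manip.state()
q,f=fit(p,(s['position'][0],s['position'][1],s['eef_rot'][2]-np.pi/2),s['position'][2]-.032)
g,f2=fit(p,(s['position'][0],s['position'][1],s['eef_rot'][2]+np.pi/2),s['position'][2]-.032)
for q,f in ((q,f),(g,f2)): print('held',q[:2].round(4),np.degrees(q[2]).round(1),round(f,2))
E
python3 held.py; python3 st.py
```

```text
held [ 0.3982 -0.2048] -212.5 0.44
held [ 0.3967 -0.2061] -26.6 0.56
18.6833 [ 0.3982 -0.205   0.1282] [-180.     0.  -122.8] q1,q6 [-27. -84.] w 0.0124 F [-0.4  0.1 -1.5] level [0.01 0.01 0.  ]
```

Request:
{"fn": "servo_tool", "kwargs": {"rows": [2.68, 0.306, 0, 0, 0, 4.675, 2.68, 0.306, 0, 0, 0, 4.675, 2.68, 0.306, 0, 0, 0, 4.675, 2.68, 0.306, 0, 0, 0, 4.675, 2.68, 0.306, 0, 0, 0, 4.675, 2.68, 0.306, 0, 0, 0, 4.675, 2.68, 0.306, 0, 0, 0, 4.675, 2.68, 0.306, 0, 0, 0, 4.675, 0, 0, 0, 0, 0, 0, 0, 0, 0, 0, 0, 0, 0, 0, 0, 0, 0, 0]}}

```text
time: 19.6
position: [0.6118, -0.1804, 0.127]
eef_rot: [3.139, 0.001, -1.491]
force: [0.4, -0.2, -1.1]
width: 0.0131
finger_force: 39.6
```

```bash
python3 held.py; python3 st.py
```

```text
held [ 0.612  -0.1804] -174.5 0.48
held [ 0.611  -0.1828] 11.1 0.58
19.65 [ 0.6117 -0.1805  0.1277] [179.9   0.  -85.4] q1,q6 [ -16. -111.] w 0.0131 F [-0.1 -0.6 -1.1] level [-0.03 -0.08 -0.  ]
```

Request:
{"fn": "servo_tool", "kwargs": {"rows": [0.07, 0, -1.4, 0, 0, 0, 0, 0, -1.4, 0, 0, 0, 0, 0, -1.4, 0, 0, 0, 0, 0, -1.4, 0, 0, 0, 0, 0, -1.4, 0, 0, 0, 0, 0, -1.4, 0, 0, 0, 0, 0, 0, 0, 0, 0, 0, 0, 0, 0, 0, 0]}}

```text
time: 20.32
position: [0.6123, -0.1807, 0.0447]
eef_rot: [3.141, 0.0, -1.491]
force: [0.0, 0.3, -0.7]
width: 0.013
finger_force: 40.4
```

Request:
{"fn": "servo_tool", "kwargs": {"rows": [0.02, -0.2, 0, 0, 0, 0, 0.02, -0.2, 0, 0, 0, 0, 0, 0, 0, 0, 0, 0, 0.01, -0.1, 0, 0, 0, 0, 0, 0, 0, 0, 0, 0]}}

```text
time: 20.73
position: [0.6138, -0.1849, 0.045]
eef_rot: [-3.141, 0.001, -1.49]
force: [-1.5, 4.8, 1.4]
width: 0.0128
finger_force: 40.7
```

Request:
{"fn": "servo_tool", "kwargs": {"rows": [0, 0, -0.1, 0, 0, 0, 0.005, -0.05, -0.1, 0, 0, 0, 0, 0, 0, 0, 0, 0]}}

```text
time: 20.98
position: [0.6138, -0.185, 0.0428]
eef_rot: [-3.141, 0.002, -1.49]
force: [-1.6, 6.6, 0.6]
width: 0.013
finger_force: 40.8
```

Request:
{"fn": "servo_tool", "kwargs": {"rows": [0, 0, -0.08, 0, 0, 0, 0, 0, 0, 0, 0, 0]}}

```text
time: 21.15
position: [0.6139, -0.1849, 0.0422]
eef_rot: [-3.141, 0.002, -1.49]
force: [-0.6, 6.1, 2.3]
width: 0.013
finger_force: 40.9
```

Request:
{"fn": "servo_tool", "kwargs": {"rows": [0, 0, -0.05, 0, 0, 0, 0, 0, 0, 0, 0, 0]}}

```text
time: 21.32
position: [0.614, -0.1849, 0.0421]
eef_rot: [-3.14, 0.002, -1.489]
force: [-3.1, 6.1, 5.6]
width: 0.0129
finger_force: 41.2
```

Request:
{"fn": "servo_tool", "kwargs": {"rows": [0, 0, 0, 0, 0, 0, 0, 0, 0, 0, 0, 0, 0, 0, 0, 0, 0, 0, 0, 0, 0, 0, 0, 0, 0, 0, 0, 0, 0, 0], "claw": 4.5}}

```text
time: 21.73
position: [0.6139, -0.1862, 0.0413]
eef_rot: [-3.141, -0.0, -1.491]
force: [-0.2, 0.0, 0.1]
width: 0.0453
finger_force: 0.0
```

Request:
{"fn": "servo_tool", "kwargs": {"rows": [0, 0, 1, 0, 0, 0, 0, 0, 2, 0, 0, 0, 0, 0, 3, 0, 0, 0, 0, 0, 3, 0, 0, 0, 0, 0, 3, 0, 0, 0, 0, 0, 3, 0, 0, 0, 0, 0, 0, 0, 0, 0, 0, 0, 0, 0, 0, 0]}}

```text
time: 22.4
position: [0.6147, -0.1864, 0.1943]
eef_rot: [-3.137, -0.002, -1.49]
force: [0.2, 0.6, -1.0]
width: 0.0445
finger_force: 0.0
```

```bash
python3 st.py
python3 - <<'E'
from h import *
p=snap('wrist','w8.png'); s=manip.state()
for n,i in dict(B=(.4389,-.0505,-2.52),A=(.425,.084,-1.948)).items():
    x,f=fit(p,i); print(n,np.round(x[:2],4),round(np.degrees(x[2]),1),round(f,2))
E
```

```text
22.4 [ 0.6147 -0.1864  0.1943] [-1.797e+02 -1.000e-01 -8.540e+01] q1,q6 [ -17. -111.] w 0.0445 F [ 0.2  0.6 -1. ] level [ 0.08  0.27 -0.  ]
B [ 0.4381 -0.0501] -142.4 0.94
A [0.4434 0.1326] -126.9 0.26
```

View pics/w8.png

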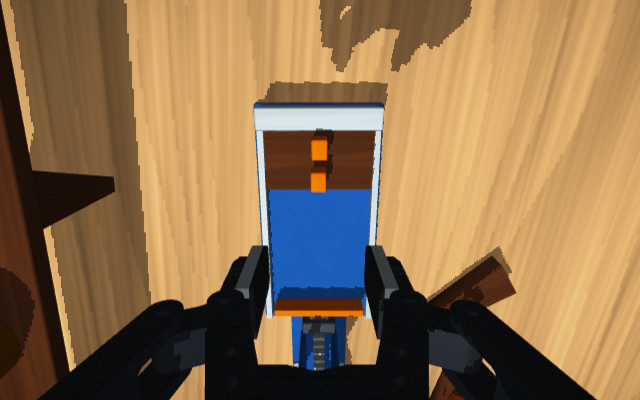

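Two wedges are packed closely (grips at about (319,150) and (318,182)). Next is wedge A for slot 3.

Request:
{"fn": "servo_tool", "kwargs": {"rows": [-1.117, 1.59, -0.29, 0.08, 0.27, -6.84, -1.117, 1.59, -0.29, 0, 0, -6.84, -1.117, 1.59, -0.29, 0, 0, -6.84, -1.117, 1.59, -0.29, 0, 0, -6.84, -1.117, 1.59, -0.29, 0, 0, -6.84, -1.117, 1.59, -0.29, 0, 0, -6.84, -1.117, 1.59, -0.29, 0, 0, -6.84, -1.117, 1.59, -0.29, 0, 0, -6.84, -1.117, 1.59, -0.29, 0, 0, -6.84, -1.117, 1.59, -0.29, 0, 0, -6.84, -1.117, 1.59, -0.29, 0, 0, -6.84, -1.117, 1.59, -0.29, 0, 0, -6.84, -1.117, 1.59, -0.29, 0, 0, -6.84, -1.117, 1.59, -0.29, 0, 0, -6.84, -1.117, 1.59, -0.29, 0, 0, -6.84, -1.117, 1.59, -0.29, 0, 0, -6.84, -1.117, 1.59, -0.29, 0, 0, -6.84, 0, 0, 0, 0, 0, 0, 0, 0, 0, 0, 0, 0], "claw": 6}}

```text
time: 24.03
position: [0.4231, 0.0846, 0.141]
eef_rot: [3.138, 0.0, 2.767]
force: [-0.1, -0.1, 0.4]
width: 0.06
finger_force: 0.0
```

```bash
python3 near.py .425 .084 -111.6; python3 st.py
```

```text
wedge [0.4254 0.0843] -109.8 cost 0.3
tcp [0.4236 0.0842 0.1413] yaw 158.5 roll [179.8   0. ] move cm [0.18 0.01] turn 1.6
24.0833 [0.4236 0.0842 0.1413] [179.8   0.  158.5] q1,q6 [11. 33.] w 0.0602 F [-0.1 -0.5  0. ] level [-0.17  0.12 -0.  ]
```

Request:
{"fn": "servo_tool", "kwargs": {"rows": [0.2, 0, -2, -0.17, 0.12, 1.4, 0, 0, -2, 0, 0, 0, 0, 0, -2, 0, 0, 0, 0, 0, -2, 0, 0, 0, 0, 0, -1.7, 0, 0, 0, 0, 0, -1, 0, 0, 0, 0, 0, 0, 0, 0, 0, 0, 0, 0, 0, 0, 0]}}

```text
time: 24.75
position: [0.426, 0.0839, 0.035]
eef_rot: [3.141, -0.0, 2.788]
force: [0.5, -0.6, 0.9]
width: 0.0601
finger_force: 0.0
```

Request:
{"fn": "servo_tool", "kwargs": {"rows": [0, 0, 0, 0, 0, 0, 0, 0, 0, 0, 0, 0, 0, 0, 0, 0, 0, 0, 0, 0, 0, 0, 0, 0, 0, 0, 0, 0, 0, 0, 0, 0, 0, 0, 0, 0, 0, 0, 0, 0, 0, 0], "claw": 0.8}}

```text
time: 25.33
position: [0.4266, 0.0844, 0.0359]
eef_rot: [3.14, 0.002, 2.788]
force: [-0.5, 0.4, 6.6]
width: 0.0128
finger_force: 40.4
```

Request:
{"fn": "servo_tool", "kwargs": {"rows": [0, 0, 1.5, 0, 0, 0, 0, 0, 2, 0, 0, 0, 0, 0, 2, 0, 0, 0, 0, 0, 2, 0, 0, 0, 0, 0, 2, 0, 0, 0, 0, 0, 0, 0, 0, 0, 0, 0, 0, 0, 0, 0]}}

```text
time: 25.92
position: [0.4264, 0.0844, 0.1305]
eef_rot: [3.14, 0.002, 2.788]
force: [-0.2, -0.3, -2.3]
width: 0.013
finger_force: 39.6
```

```bash
python3 held.py; python3 st.py
```

```text
held [0.423  0.0862] 63.5 0.58
held [0.4248 0.085 ] 249.1 0.49
25.9667 [0.4258 0.0843 0.1294] [180.    0.  159.7] q1,q6 [11. 31.] w 0.0129 F [-0.3 -0.4 -2.2] level [-0.03  0.02 -0.  ]
```

Request:
{"fn": "servo_tool", "kwargs": {"rows": [0.6, -1.393, 0.1, 0, 0, 6.76, 0.6, -1.393, 0.1, 0, 0, 6.76, 0.6, -1.393, 0, 0, 0, 6.76, 0.6, -1.393, 0, 0, 0, 6.76, 0.6, -1.393, 0, 0, 0, 6.76, 0.6, -1.393, 0, 0, 0, 6.76, 0.6, -1.393, 0, 0, 0, 6.76, 0.6, -1.393, 0, 0, 0, 6.76, 1.518, -1.393, 0, 0, 0, 6.76, 1.518, -1.393, 0, 0, 0, 6.76, 1.518, -1.393, 0, 0, 0, 6.76, 1.518, -1.393, 0, 0, 0, 6.76, 1.518, -1.393, 0, 0, 0, 6.76, 1.518, -1.393, 0, 0, 0, 6.76, 1.518, -1.393, 0, 0, 0, 6.76, 1.518, -1.393, 0, 0, 0, 6.76, 1.518, -1.393, 0, 0, 0, 6.76, 0, 0, 0, 0, 0, 0, 0, 0, 0, 0, 0, 0, 0, 0, 0, 0, 0, 0]}}

```text
time: 27.63
position: [0.6097, -0.1521, 0.1305]
eef_rot: [3.138, 0.002, -1.492]
force: [-0.1, -0.8, -1.5]
width: 0.0125
finger_force: 39.7
```

```bash
python3 held.py; python3 st.py
```

```text
held [ 0.6102 -0.155 ] -180.9 0.6
held [ 0.6095 -0.1527] 5.3 0.51
27.6833 [ 0.6098 -0.152   0.1311] [ 1.799e+02  1.000e-01 -8.540e+01] q1,q6 [ -14. -109.] w 0.0129 F [-0.3 -0.2 -2.1] level [-0.06 -0.14 -0.  ]
```

Request:
{"fn": "servo_tool", "kwargs": {"rows": [0.07, 0, -1.4, -0.06, -0.14, 0, 0, 0, -1.4, 0, 0, 0, 0, 0, -1.4, 0, 0, 0, 0, 0, -1.4, 0, 0, 0, 0, 0, -1.4, 0, 0, 0, 0, 0, -1.4, 0, 0, 0, 0, 0, -0.2, 0, 0, 0, 0, 0, 0, 0, 0, 0]}}

```text
time: 28.35
position: [0.6105, -0.1519, 0.0457]
eef_rot: [-3.141, -0.0, -1.49]
force: [-0.0, -0.2, -1.7]
width: 0.0129
finger_force: 39.7
```

Request:
{"fn": "servo_tool", "kwargs": {"rows": [0.02, -0.2, 0, 0, 0, 0, 0.02, -0.2, 0, 0, 0, 0, 0, 0, 0, 0, 0, 0, 0.01, -0.15, 0, 0, 0, 0, 0, 0, 0, 0, 0, 0]}}

```text
time: 28.77
position: [0.612, -0.1574, 0.0467]
eef_rot: [-3.139, 0.001, -1.489]
force: [-0.8, 5.0, 0.3]
width: 0.0131
finger_force: 39.9
```

Contact is at y −0.1574, against −0.1575 predicted. Lowering to the floor and releasing.

Request:
{"fn": "servo_tool", "kwargs": {"rows": [0, 0, -0.1, 0, 0, 0, 0, 0, -0.1, 0, 0, 0, 0, 0, -0.05, 0, 0, 0, 0, 0, 0, 0, 0, 0]}}

```text
time: 29.1
position: [0.6121, -0.1573, 0.044]
eef_rot: [-3.139, 0.001, -1.489]
force: [0.1, 5.2, 0.7]
width: 0.0132
finger_force: 40.0
```

Request:
{"fn": "servo_tool", "kwargs": {"rows": [0, 0, -0.05, 0, 0, 0, 0, 0, 0, 0, 0, 0]}}

```text
time: 29.27
position: [0.6121, -0.1573, 0.044]
eef_rot: [-3.139, 0.0, -1.489]
force: [-0.5, 6.8, 3.6]
width: 0.013
finger_force: 40.4
```

Request:
{"fn": "servo_tool", "kwargs": {"rows": [0, 0, 0, 0, 0, 0, 0, 0, 0, 0, 0, 0, 0, 0, 0, 0, 0, 0, 0, 0, 0, 0, 0, 0, 0, 0, 0, 0, 0, 0], "claw": 4.5}}

```text
time: 29.68
position: [0.6118, -0.1582, 0.043]
eef_rot: [-3.14, -0.001, -1.49]
force: [0.4, -0.4, 0.1]
width: 0.0451
finger_force: 0.0
```

Request:
{"fn": "servo_tool", "kwargs": {"rows": [0, 0, 1, 0, 0, 0, 0, 0, 2, 0, 0, 0, 0, 0, 3, 0, 0, 0, 0, 0, 3, 0, 0, 0, 0, 0, 3, 0, 0, 0, -2.5, 1.53, 0, 0, 0, 4.44, -2.5, 1.53, 0, 0, 0, 4.44, -2.5, 1.53, 0, 0, 0, 4.44, -2.5, 1.53, 0, 0, 0, 4.44, -2.5, 1.53, 0, 0, 0, 4.44, -2.5, 1.53, -1, 0, 0, 4.44, -2.4, 1.53, -1, 0, 0, 4.44, 0, 0, 0, 0, 0, 0, 0, 0, 0, 0, 0, 0, 0, 0, 0, 0, 0, 0]}}

```text
time: 30.93
position: [0.4384, -0.051, 0.1441]
eef_rot: [-3.139, -0.002, -0.948]
force: [0.7, 0.2, 0.5]
width: 0.0451
finger_force: 0.0
```

```bash
python3 near.py .4385 -.0503 -144.3; python3 st.py
```

```text
wedge [ 0.4387 -0.0506] -143.1 cost 0.27
tcp [ 0.4386 -0.0512  0.144 ] yaw -54.3 roll [-1.798e+02 -1.000e-01] move cm [0.   0.06] turn 1.2
30.9833 [ 0.4386 -0.0512  0.144 ] [-1.798e+02 -1.000e-01 -5.430e+01] q1,q6 [  -7. -132.] w 0.045 F [-0.1 -0.6  0.2] level [-0.01  0.19 -0.  ]
```

Request:
{"fn": "servo_tool", "kwargs": {"rows": [0, 0.05, -2, 0, 0.19, 0.9, 0, 0, -2, 0, 0, 0, 0, 0, -2, 0, 0, 0, 0, 0, -2, 0, 0, 0, 0, 0, -1.9, 0, 0, 0, 0, 0, -1, 0, 0, 0, 0, 0, 0, 0, 0, 0, 0, 0, 0, 0, 0, 0], "claw": 6}}

```text
time: 31.65
position: [0.4382, -0.0507, 0.0344]
eef_rot: [3.14, 0.002, -0.932]
force: [0.6, -0.2, 0.9]
width: 0.0601
finger_force: 0.0
```

Request:
{"fn": "servo_tool", "kwargs": {"rows": [0, 0, 0, 0, 0, 0, 0, 0, 0, 0, 0, 0, 0, 0, 0, 0, 0, 0, 0, 0, 0, 0, 0, 0, 0, 0, 0, 0, 0, 0, 0, 0, 0, 0, 0, 0, 0, 0, 0, 0, 0, 0], "claw": 0.8}}

```text
time: 32.23
position: [0.4384, -0.0505, 0.035]
eef_rot: [-3.142, 0.0, -0.931]
force: [-0.1, -1.0, 5.8]
width: 0.0128
finger_force: 39.9
```

Request:
{"fn": "servo_tool", "kwargs": {"rows": [0, 0, 1.5, 0, 0, 0, 0, 0, 2, 0, 0, 0, 0, 0, 2, 0, 0, 0, 0, 0, 2, 0, 0, 0, 0, 0, 2, 0, 0, 0, 0, 0, 0, 0, 0, 0, 0, 0, 0, 0, 0, 0]}}

```text
time: 32.82
position: [0.4383, -0.0505, 0.1295]
eef_rot: [-3.142, 0.0, -0.932]
force: [-0.5, -0.6, -1.6]
width: 0.013
finger_force: 39.3
```

```bash
python3 held.py; python3 st.py
```

```text
held [ 0.4393 -0.0507] -143.6 0.46
held [ 0.4395 -0.0524] 43.2 0.56
32.8667 [ 0.4377 -0.0504  0.1284] [ 1.799e+02  1.000e-01 -5.340e+01] q1,q6 [  -7. -133.] w 0.0129 F [-0.7 -0.1 -2. ] level [-0.03 -0.11 -0.  ]
```

Request:
{"fn": "servo_tool", "kwargs": {"rows": [2.13, -0.9275, 0, 0, 0, -4, 2.13, -0.9275, 0, 0, 0, -4, 2.13, -0.9275, 0, 0, 0, -4, 2.13, -0.9275, 0, 0, 0, -4, 2.13, -0.9275, 0, 0, 0, -4, 2.13, -0.9275, 0, 0, 0, -4, 2.13, -0.9275, 0, 0, 0, -4, 2.13, -0.9275, 0, 0, 0, -4, 0, 0, 0, 0, 0, 0, 0, 0, 0, 0, 0, 0, 0, 0, 0, 0, 0, 0]}}

```text
time: 33.78
position: [0.6072, -0.1244, 0.1275]
eef_rot: [3.138, 0.002, -1.489]
force: [-0.9, -0.2, -0.6]
width: 0.0124
finger_force: 39.5
```

```bash
python3 held.py; python3 st.py
```

```text
held [ 0.6068 -0.1275] -175.4 0.48
held [ 0.6061 -0.1211] 4.6 0.54
33.8333 [ 0.6072 -0.1243  0.1281] [ 1.798e+02  1.000e-01 -8.530e+01] q1,q6 [ -12. -106.] w 0.0131 F [ 0.1 -0.6 -1.3] level [-0.1  -0.17 -0.  ]
```

Request:
{"fn": "servo_tool", "kwargs": {"rows": [0.08, 0.2, -1.4, -0.1, -0.17, 0, 0, 0, -1.4, 0, 0, 0, 0, 0, -1.4, 0, 0, 0, 0, 0, -1.4, 0, 0, 0, 0, 0, -1.4, 0, 0, 0, 0, 0, -1.35, 0, 0, 0, 0, 0, 0, 0, 0, 0, 0, 0, 0, 0, 0, 0]}}

```text
time: 34.5
position: [0.6082, -0.1222, 0.0457]
eef_rot: [-3.141, -0.0, -1.489]
force: [0.2, -0.3, -1.3]
width: 0.0129
finger_force: 40.0
```

Request:
{"fn": "servo_tool", "kwargs": {"rows": [0.02, -0.2, 0, 0, 0, 0, 0.02, -0.2, 0, 0, 0, 0, 0.02, -0.2, 0, 0, 0, 0, 0, 0, 0, 0, 0, 0, 0.01, -0.12, 0, 0, 0, 0, 0, 0, 0, 0, 0, 0]}}

```text
time: 35.0
position: [0.6098, -0.1285, 0.0462]
eef_rot: [-3.139, 0.002, -1.489]
force: [-2.3, 8.6, 3.1]
width: 0.0127
finger_force: 40.6
```

Request:
{"fn": "servo_tool", "kwargs": {"rows": [0, 0, -0.1, 0, 0, 0, 0, 0, -0.1, 0, 0, 0, 0, 0, -0.1, 0, 0, 0, 0, 0, 0, 0, 0, 0]}}

```text
time: 35.33
position: [0.6097, -0.1285, 0.043]
eef_rot: [-3.139, 0.002, -1.489]
force: [-1.8, 8.9, 1.0]
width: 0.013
finger_force: 40.4
```

Request:
{"fn": "servo_tool", "kwargs": {"rows": [0, 0, -0.06, 0, 0, 0, 0, 0, 0, 0, 0, 0]}}

```text
time: 35.5
position: [0.6098, -0.1284, 0.0428]
eef_rot: [-3.139, 0.002, -1.489]
force: [-2.6, 9.4, 4.6]
width: 0.0129
finger_force: 40.7
```

Request:
{"fn": "servo_tool", "kwargs": {"rows": [0, 0, 0, 0, 0, 0, 0, 0, 0, 0, 0, 0, 0, 0, 0, 0, 0, 0, 0, 0, 0, 0, 0, 0, 0, 0, 0, 0, 0, 0], "claw": 4.5}}

```text
time: 35.92
position: [0.6097, -0.1301, 0.0419]
eef_rot: [-3.14, -0.001, -1.49]
force: [-0.4, -0.1, -0.3]
width: 0.0449
finger_force: 0.0
```

Request:
{"fn": "servo_tool", "kwargs": {"rows": [0, 0, 1, 0, 0, 0, 0, 0, 2, 0, 0, 0, 0, 0, 3, 0, 0, 0, 0, 0, 3, 0, 0, 0, 0, 0, 3, 0, 0, 0, 0, 0, 3, 0, 0, 0, 0, 0, 0, 0, 0, 0, 0, 0, 0, 0, 0, 0]}}

```text
time: 36.58
position: [0.6106, -0.1301, 0.1948]
eef_rot: [-3.136, -0.002, -1.49]
force: [-0.7, -0.2, -0.8]
width: 0.045
finger_force: 0.0
```

```bash
python3 st.py
python3 - <<'E'
from h import *
snap('wrist','w9.png')
E
```

```text
36.5833 [ 0.6106 -0.1301  0.1948] [-1.797e+02 -1.000e-01 -8.540e+01] q1,q6 [ -12. -107.] w 0.045 F [-0.7 -0.2 -0.8] level [ 0.09  0.35 -0.  ]
```

View pics/w9.png

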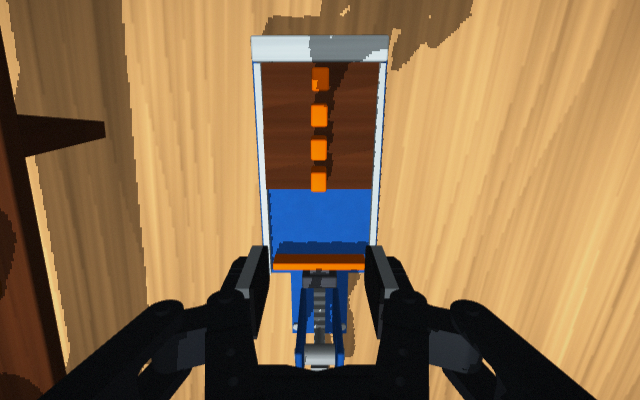

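All four wedges form a close block (grips in a line, columns ~319, rows 78–182), and the pad is at row ~262. Now the lever: closing the fingers and going above the handle.

Request:
{"fn": "servo_tool", "kwargs": {"rows": [-0.31, 3.495, 0.2, 0.09, 0.35, 0, -0.31, 3.495, 0.2, 0, 0, 0, -0.31, 3.495, 0.1, 0, 0, 0, -0.31, 3.495, 0, 0, 0, 0, -0.31, 3.495, 0, 0, 0, 0, -0.31, 3.495, 0, 0, 0, 0, -0.31, 3.495, 0, 0, 0, 0, -0.31, 3.495, 0, 0, 0, 0, 0, 0, 0, 0, 0, 0, 0, 0, 0, 0, 0, 0], "claw": 0}}

```text
time: 37.47
position: [0.584, 0.1514, 0.1954]
eef_rot: [3.135, 0.001, -1.487]
force: [0.7, -0.6, 0.2]
width: -0.0002
finger_force: 0.0
```

```bash
python3 st.py
python3 - <<'E'
from h import *
for n in ('wrist','top'):
    p=snap(n); c=p['color'].astype(int); m=(c[...,2]>120)&(c[...,1]<60)&(c[...,0]<60)
    k,l,st,ce=cv2.connectedComponentsWithStats(m.astype(np.uint8))
    for i in range(1,k):
        if st[i,4]>25: print(n,st[i],ce[i].round(1),ray(p,*ce[i],.135).round(4))
    print('pred grip px',proj(p,[.5861,.1495,.135]).round(1))
E
```

```text
37.4667 [0.584  0.1514 0.1954] [ 1.796e+02  1.000e-01 -8.520e+01] q1,q6 [ 14. -80.] w -0.0002 F [ 0.7 -0.6  0.2] level [-0.02 -0.38 -0.  ]
wrist [ 295  141   35  110 3466] [311.8 193. ] [0.5872 0.1389 0.135 ]
pred grip px [312.2 208.7]
top [262 178  13   5  58] [268.4 180.1] [0.589  0.1259 0.135 ]
pred grip px [259.9 181.2]
```

Request:
{"fn": "servo_tool", "kwargs": {"rows": [0.25, -0.15, -2.5, 0, -0.38, 0, 0, 0, -2.5, 0, 0, 0, 0, 0, 0, 0, 0, 0, 0, 0, -1.5, 0, 0, 0, 0, 0, -1.5, 0, 0, 0, 0, 0, 0, 0, 0, 0]}}

```text
time: 38.07
position: [0.5878, 0.1476, 0.1167]
eef_rot: [-3.139, 0.002, -1.491]
force: [2.0, 1.0, 5.2]
width: 0.0002
finger_force: 2.9
```

Request:
{"fn": "servo_tool", "kwargs": {"rows": [0, 0, -1.5, 0, 0, 0, 0, 0, -1.5, 0, 0, 0, 0, 0, -0.9, 0, 0, 0, 0, 0, 0, 0, 0, 0, 0, 0, 0, 0, 0, 0]}}

```text
time: 38.48
position: [0.5889, 0.1486, 0.0807]
eef_rot: [-3.135, 0.003, -1.491]
force: [0.5, 7.4, 8.7]
width: 0.0001
finger_force: 4.7
```

Request:
{"fn": "servo_tool", "kwargs": {"rows": [0, 0, -0.5, 0, 0, 0, 0, 0, -0.3, 0, 0, 0, 0, 0, 0, 0, 0, 0]}}

```text
time: 38.73
position: [0.589, 0.1482, 0.0736]
eef_rot: [-3.135, 0.002, -1.491]
force: [-1.2, 3.8, 13.0]
width: -0.0
finger_force: 6.8
```

Request:
{"fn": "servo_tool", "kwargs": {"rows": [0, 0, -0.3, 0, 0, 0, 0, 0, 0, 0, 0, 0]}}

```text
time: 38.9
position: [0.5892, 0.1482, 0.0732]
eef_rot: [-3.133, 0.003, -1.491]
force: [-7.2, 2.0, 28.3]
width: 0.0003
finger_force: 14.1
```

Request:
{"fn": "servo_tool", "kwargs": {"rows": [0, 0, 2, 0, 0, 0, 0, 0, 2, 0, 0, 0, 0, 0, 2, 0, 0, 0, -0.2, 0, 2, 0, 0, 0, 0, 0, 0.3, 0, 0, 0, 0, 0, 0, 0, 0, 0, 0, 0, 0, 0, 0, 0]}}

```text
time: 39.48
position: [0.5855, 0.1477, 0.1498]
eef_rot: [-3.139, 0.001, -1.491]
force: [0.2, 0.2, -0.8]
width: -0.0002
finger_force: 0.0
```

Request:
{"fn": "servo_tool", "kwargs": {"rows": [0, 0, -2, 0, 0, 0, 0, 0, -2, 0, 0, 0, 0, 0, -2, 0, 0, 0, 0, 0, -1.5, 0, 0, 0, 0, 0, -0.5, 0, 0, 0, 0, 0, -0.2, 0, 0, 0, 0, 0, 0, 0, 0, 0]}}

```text
time: 40.07
position: [0.5862, 0.1483, 0.073]
eef_rot: [-3.134, 0.002, -1.49]
force: [-11.1, -1.7, 39.2]
width: -0.0002
finger_force: 19.2
```

```bash
cat > jaw.py <<'E'
from h import *
p=snap('top'); im=p['color']; xd=np.array([.99678,.0802]);yd=np.array([-.0802,.99678])
br,org=None,None
hsv=cv2.cvtColor(im,cv2.COLOR_BGR2HSV); m=(hsv[...,0]<=15)&(hsv[...,1]>190)&(hsv[...,2]>90)
# sample orange along lines parallel to the tray axis, off the wedge grips
for X in (-.04,-.03,.03,.04):
    hit=[]
    for Y in np.arange(.1,.2,.001):
        w=xd*(.5962+X)+yd*(-.276+Y); u,v=proj(p,[*w,.033]); 
        if m[int(round(v)),int(round(u))]: hit.append(Y)
    print(X,'pad from',(round(min(hit),3),round(max(hit),3)) if hit else None,end=' | ')
print()
E
python3 jaw.py; python3 st.py
```

```text
-0.04 pad from None | -0.03 pad from None | 0.03 pad from None | 0.04 pad from None | 
40.1167 [0.5862 0.1483 0.073 ] [-1.796e+02  1.000e-01 -8.540e+01] q1,q6 [ 14. -80.] w -0.0004 F [-12.4  -2.   39.8] level [-0.13  0.42  0.  ]
```

Request:
{"fn": "servo_tool", "kwargs": {"rows": [0, 0, 2, 0, 0, 0, 0, 0, 2, 0, 0, 0, 0, 0, 2, 0, 0, 0, 0, 0, 2, 0, 0, 0, 0, 0, 0.1, 0, 0, 0, 0, 0, 0, 0, 0, 0, 0, 0, 0, 0, 0, 0]}}

```text
time: 40.7
position: [0.5849, 0.148, 0.1472]
eef_rot: [-3.141, 0.0, -1.49]
force: [-0.3, 0.6, -0.7]
width: -0.0
finger_force: 0.0
```

```bash
sed -i "s/snap('top')/snap('wrist')/" jaw.py; python3 jaw.py; python3 st.py
```

```text
-0.04 pad from None | -0.03 pad from None | 0.03 pad from None | 0.04 pad from None | 
40.75 [0.5847 0.148  0.1469] [180.    0.  -85.4] q1,q6 [ 14. -80.] w -0.0003 F [ 0.1 -0.1 -0. ] level [-0.02 -0.03 -0.  ]
```

Request:
{"fn": "servo_tool", "kwargs": {"rows": [0, 0, -2, 0, 0, 0, 0, 0, -2, 0, 0, 0, 0, 0, -2, 0, 0, 0, 0, 0, -1.4, 0, 0, 0, 0, 0, -0.55, 0, 0, 0, 0, 0, 0, 0, 0, 0, 0, 0, 0, 0, 0, 0]}}

```text
time: 41.33
position: [0.586, 0.1485, 0.073]
eef_rot: [-3.135, 0.002, -1.49]
force: [-8.9, -0.8, 32.0]
width: -0.0
finger_force: 15.6
```

Request:
{"fn": "servo_tool", "kwargs": {"rows": [0, 0, 2, 0, 0, 0, 0, 0, 2, 0, 0, 0, 0, 0, 2, 0, 0, 0, 0, 0, 2, 0, 0, 0, 0, 0, 0, 0, 0, 0, 0, 0, 0, 0, 0, 0, 0, 0, 0, 0, 0, 0]}}

```text
time: 41.92
position: [0.5848, 0.1481, 0.1476]
eef_rot: [-3.142, 0.0, -1.49]
force: [0.2, 0.1, 0.0]
width: -0.0002
finger_force: 0.0
```

```bash
python3 jaw.py; python3 st.py
```

```text
-0.04 pad from None | -0.03 pad from None | 0.03 pad from None | 0.04 pad from None | 
41.9667 [0.5847 0.1481 0.1473] [180.    0.  -85.4] q1,q6 [ 14. -80.] w 0.0005 F [1.  0.4 0.6] level [-0.02 -0.03 -0.  ]
```

```bash
cat > jaw.py <<'E'
from h import *
xd=np.array([.99678,.0802]);yd=np.array([-.0802,.99678])
for n in ('wrist','top'):
    p=snap(n); hsv=cv2.cvtColor(p['color'],cv2.COLOR_BGR2HSV)
    m=((hsv[...,0]<=16)&(hsv[...,0]>=2)&(hsv[...,1]>200)&(hsv[...,2]>70)).astype(np.uint8)
    k,l,st,ce=cv2.connectedComponentsWithStats(m)
    for i in range(1,k):
        w=ray(p,*ce[i],.033)[:2]; X,Y=xd@w-.5962,yd@w+.276
        if st[i,4]>5 and abs(X)<.07 and -.03<Y<.25: print(n,st[i],'X,Y mm',(X*1000).round(),(Y*1000).round())
E
python3 jaw.py
```

```text
top [369 173   4   5   9] X,Y mm 3.0 59.0
top [384 173   5   4   6] X,Y mm 1.0 12.0
top [356 175   7   4  10] X,Y mm 2.0 95.0
top [375 174   3   4   7] X,Y mm 1.0 43.0
```

Request:
{"fn": "servo_tool", "kwargs": {"rows": [0, 0, -2, 0, 0, 0, 0, 0, -2, 0, 0, 0, 0, 0, -2, 0, 0, 0, 0, 0, -1.4, 0, 0, 0, 0, 0, -0.57, 0, 0, 0, 0, 0, 0, 0, 0, 0, 0, 0, 0, 0, 0, 0]}}

```text
time: 42.65
position: [0.5862, 0.1487, 0.0731]
eef_rot: [-3.135, 0.002, -1.49]
force: [-6.4, -1.0, 25.9]
width: 0.0001
finger_force: 12.5
```

Request:
{"fn": "servo_tool", "kwargs": {"rows": [0, 0, 2, 0, 0, 0, 0, 0, 2, 0, 0, 0, 0, 0, 2, 0, 0, 0, 0, 0, 2, 0, 0, 0, 0, 0, 0, 0, 0, 0, 0, 0, 0, 0, 0, 0, 0, 0, 0, 0, 0, 0]}}

```text
time: 43.23
position: [0.585, 0.1482, 0.1483]
eef_rot: [-3.141, 0.001, -1.49]
force: [-0.6, -0.5, -0.4]
width: 0.0002
finger_force: 0.0
```

Request:
{"fn": "servo_tool", "kwargs": {"rows": [0, 0, -2, 0, 0, 0, 0, 0, -2, 0, 0, 0, 0, 0, -2, 0, 0, 0, 0, 0, -1.4, 0, 0, 0, 0, 0, -0.58, 0, 0, 0, 0, 0, 0, 0, 0, 0, 0, 0, 0, 0, 0, 0]}}

```text
time: 43.82
position: [0.5859, 0.1486, 0.0731]
eef_rot: [-3.136, 0.002, -1.49]
force: [-8.0, -0.6, 29.2]
width: -0.0002
finger_force: 14.5
```

Request:
{"fn": "servo_tool", "kwargs": {"rows": [0, 0, 2, 0, 0, 0, 0, 0, 2, 0, 0, 0, 0, 0, 2, 0, 0, 0, 0, 0, 2, 0, 0, 0, 0, 0, 0, 0, 0, 0, 0, 0, 0, 0, 0, 0, 0, 0, 0, 0, 0, 0]}}

```text
time: 44.4
position: [0.5848, 0.1482, 0.1479]
eef_rot: [3.142, 0.0, -1.49]
force: [1.3, 0.1, -0.6]
width: -0.0002
finger_force: 0.0
```

```bash
python3 st.py
python3 - <<'E'
from h import *
p=snap('top'); im=p['color']; xd=np.array([.99678,.0802]);yd=np.array([-.0802,.99678])
for X in (-.035,.035):
  print(X,[(int(Y*1000),im[tuple(int(round(t)) for t in proj(p,[*(xd*(.5962+X)+yd*(-.276+Y)),.033])[::-1])].tolist()) for Y in np.arange(.09,.2,.004)])
print([(d['rect'],d['conf']) for d in manip.find_in('pad_face',p)][:3],[(d['rect'],d['conf']) for d in manip.find_in('jaw',p)][:3])
E
```

```text
44.4 [0.5848 0.1482 0.1479] [180.    0.  -85.4] q1,q6 [ 14. -80.] w -0.0002 F [ 1.3  0.1 -0.6] level [-0.03 -0.01 -0.  ]
-0.035 [(90, [21, 32, 55]), (94, [23, 36, 54]), (98, [17, 30, 51]), (102, [15, 28, 51]), (106, [28, 36, 53]), (110, [44, 36, 48]), (114, [79, 45, 27]), (118, [74, 44, 27]), (122, [61, 34, 24]), (126, [41, 56, 99]), (130, [35, 68, 126]), (134, [50, 67, 117]), (138, [74, 57, 79]), (142, [105, 61, 33]), (146, [108, 63, 33]), (150, [106, 60, 30]), (154, [108, 59, 30]), (158, [104, 58, 27]), (162, [109, 66, 37]), (166, [107, 59, 29]), (170, [106, 60, 29]), (174, [108, 63, 34]), (178, [104, 59, 26]), (182, [105, 58, 29]), (186, [95, 55, 28]), (190, [83, 49, 27]), (194, [76, 42, 22]), (198, [75, 41, 18])]
0.035 [(90, [19, 30, 55]), (94, [20, 32, 52]), (98, [12, 25, 48]), (102, [25, 31, 53]), (106, [25, 31, 52]), (110, [45, 36, 50]), (114, [82, 47, 29]), (118, [75, 43, 23]), (122, [61, 33, 24]), (126, [45, 58, 101]), (130, [41, 75, 131]), (134, [48, 71, 123]), (138, [94, 58, 52]), (142, [104, 59, 32]), (146, [105, 61, 29]), (150, [104, 61, 31]), (154, [105, 60, 33]), (158, [102, 57, 27]), (162, [105, 59, 32]), (166, [106, 60, 32]), (170, [104, 60, 31]), (174, [103, 58, 29]), (178, [104, 58, 31]), (182, [104, 58, 28]), (186, [105, 58, 29]), (190, [105, 60, 30]), (194, [104, 59, 26]), (198, [105, 57, 30])]
[([347.3, 163.0, 348.4, 194.2], 0.51), ([266.7, 173.4, 308.2, 182.8], 0.47), ([264.4, 158.0, 398.6, 200.5], 0.43)] []
```

The pad face is at about 125 mm and the block ends at about 112 mm, so roughly 1½ strokes remain.

Request:
{"fn": "servo_tool", "kwargs": {"rows": [0, 0, -2, 0, 0, 0, 0, 0, -2, 0, 0, 0, 0, 0, -2, 0, 0, 0, 0, 0, -1.4, 0, 0, 0, 0, 0, -0.58, 0, 0, 0, 0, 0, 0, 0, 0, 0, 0, 0, 0, 0, 0, 0]}}

```text
time: 45.13
position: [0.5862, 0.1486, 0.0732]
eef_rot: [-3.135, 0.002, -1.49]
force: [-4.6, 0.0, 22.7]
width: -0.0001
finger_force: 11.4
```

Request:
{"fn": "servo_tool", "kwargs": {"rows": [0, 0, 2, 0, 0, 0, 0, 0, 2, 0, 0, 0, 0, 0, 2, 0, 0, 0, 0, 0, 2, 0, 0, 0, 0, 0, 0, 0, 0, 0, 0, 0, 0, 0, 0, 0, 0, 0, 0, 0, 0, 0]}}

```text
time: 45.72
position: [0.585, 0.1482, 0.1487]
eef_rot: [-3.141, 0.001, -1.49]
force: [-0.0, 0.2, -1.0]
width: 0.0002
finger_force: 0.0
```

Request:
{"fn": "servo_tool", "kwargs": {"rows": [0, 0, -2, 0, 0, 0, 0, 0, -1, 0, 0, 0, 0, 0, -0.5, 0, 0, 0, 0, 0, -0.5, 0, 0, 0, 0, 0, 0, 0, 0, 0, 0, 0, 0, 0, 0, 0]}}

```text
time: 46.22
position: [0.5849, 0.1482, 0.1101]
eef_rot: [-3.14, 0.001, -1.49]
force: [-2.9, 0.2, 4.8]
width: 0.0003
finger_force: 2.2
```

Request:
{"fn": "servo_tool", "kwargs": {"rows": [0, 0, -0.7, 0, 0, 0, 0, 0, -0.7, 0, 0, 0, 0, 0, 0, 0, 0, 0]}}

```text
time: 46.47
position: [0.5858, 0.1489, 0.0965]
eef_rot: [-3.138, 0.002, -1.49]
force: [-1.4, 2.8, 8.9]
width: 0.0
finger_force: 4.5
```

Request:
{"fn": "servo_tool", "kwargs": {"rows": [0, 0, -0.4, 0, 0, 0, 0, 0, -0.4, 0, 0, 0, 0, 0, 0, 0, 0, 0]}}

```text
time: 46.72
position: [0.5859, 0.1492, 0.0895]
eef_rot: [-3.137, 0.003, -1.489]
force: [-2.5, 5.5, 11.7]
width: 0.0003
finger_force: 5.9
```

Request:
{"fn": "servo_tool", "kwargs": {"rows": [0, 0, -0.4, 0, 0, 0, 0, 0, 0, 0, 0, 0]}}

```text
time: 46.88
position: [0.5859, 0.1492, 0.0858]
eef_rot: [-3.137, 0.003, -1.489]
force: [-2.9, 5.3, 13.2]
width: 0.0001
finger_force: 6.4
```

Request:
{"fn": "servo_tool", "kwargs": {"rows": [0, 0, -0.4, 0, 0, 0, 0, 0, -0.2, 0, 0, 0, 0, 0, 0, 0, 0, 0]}}

```text
time: 47.13
position: [0.5859, 0.149, 0.08]
eef_rot: [-3.137, 0.002, -1.49]
force: [-4.4, 4.2, 13.0]
width: -0.0
finger_force: 6.8
```

Request:
{"fn": "servo_tool", "kwargs": {"rows": [0, 0, -0.4, 0, 0, 0, 0, 0, -0.2, 0, 0, 0, 0, 0, 0, 0, 0, 0]}}

```text
time: 47.38
position: [0.5861, 0.1488, 0.0759]
eef_rot: [-3.135, 0.002, -1.49]
force: [-9.7, 0.6, 24.0]
width: 0.0001
finger_force: 12.3
```

Request:
{"fn": "servo_tool", "kwargs": {"rows": [0, 0, -0.2, 0, 0, 0, 0, 0, 0, 0, 0, 0]}}

```text
time: 47.55
position: [0.5861, 0.1487, 0.0745]
eef_rot: [-3.135, 0.002, -1.49]
force: [-10.7, 1.5, 29.0]
width: 0.0002
finger_force: 14.3
```

Request:
{"fn": "servo_tool", "kwargs": {"rows": [0, 0, -0.12, 0, 0, 0, 0, 0, 0, 0, 0, 0]}}

```text
time: 47.72
position: [0.5862, 0.1486, 0.0738]
eef_rot: [-3.135, 0.002, -1.49]
force: [-11.4, 1.1, 30.8]
width: 0.0003
finger_force: 15.4
```

Request:
{"fn": "servo_tool", "kwargs": {"rows": [0, 0, 2, 0, 0, 0, 0, 0, 2, 0, 0, 0, 0, 0, 2, 0, 0, 0, 0, 0, 2, 0, 0, 0, 0, 0, 0, 0, 0, 0, 0, 0, 0, 0, 0, 0, 0, 0, 0, 0, 0, 0]}}

```text
time: 48.3
position: [0.5852, 0.148, 0.1481]
eef_rot: [-3.14, 0.0, -1.49]
force: [-0.2, -1.0, 0.0]
width: 0.0002
finger_force: 0.0
```

Request:
{"fn": "servo_tool", "kwargs": {"rows": [0, 0, -2, 0, 0, 0, 0, 0, -1, 0, 0, 0, 0, 0, -0.7, 0, 0, 0, 0, 0, 0, 0, 0, 0, 0, 0, 0, 0, 0, 0]}}

```text
time: 48.72
position: [0.5848, 0.148, 0.1117]
eef_rot: [-3.141, 0.0, -1.49]
force: [-2.4, -1.0, 5.4]
width: 0.0002
finger_force: 2.5
```

Request:
{"fn": "servo_tool", "kwargs": {"rows": [0, 0, -0.4, 0, 0, 0, 0, 0, 0, 0, 0, 0]}}

```text
time: 48.88
position: [0.5852, 0.1484, 0.1082]
eef_rot: [-3.14, 0.001, -1.49]
force: [-1.6, 1.7, 6.6]
width: 0.0001
finger_force: 2.6
```

Request:
{"fn": "servo_tool", "kwargs": {"rows": [0, 0, -0.4, 0, 0, 0, 0, 0, 0, 0, 0, 0]}}

```text
time: 49.05
position: [0.5854, 0.1487, 0.1049]
eef_rot: [-3.139, 0.002, -1.49]
force: [-4.0, 2.9, 10.5]
width: 0.0001
finger_force: 5.0
```

Request:
{"fn": "servo_tool", "kwargs": {"rows": [0, 0, -0.4, 0, 0, 0, 0, 0, 0, 0, 0, 0]}}

```text
time: 49.22
position: [0.5854, 0.1491, 0.1022]
eef_rot: [-3.138, 0.003, -1.489]
force: [-6.7, 3.2, 17.2]
width: 0.0001
finger_force: 8.4
```

Request:
{"fn": "servo_tool", "kwargs": {"rows": [0, 0, -0.3, 0, 0, 0, 0, 0, 0, 0, 0, 0]}}

```text
time: 49.38
position: [0.5854, 0.1493, 0.1003]
eef_rot: [-3.137, 0.003, -1.489]
force: [-9.5, 4.3, 22.8]
width: 0.0003
finger_force: 11.3
```

Request:
{"fn": "servo_tool", "kwargs": {"rows": [0, 0, -0.3, 0, 0, 0, 0, 0, 0, 0, 0, 0]}}

```text
time: 49.55
position: [0.5854, 0.1495, 0.0983]
eef_rot: [-3.136, 0.004, -1.489]
force: [-12.5, 3.4, 29.5]
width: 0.0
finger_force: 14.6
```

```bash
python3 st.py
```

```text
49.55 [0.5854 0.1495 0.0983] [-179.7    0.2  -85.3] q1,q6 [ 14. -80.] w 0.0 F [-12.5   3.4  29.5] level [-0.23  0.31  0.  ]
```

It goes stiff at about half stroke (0.10 m, 30 N), so the pack is tight. One last small push, then raise the arm clear and check.

Request:
{"fn": "servo_tool", "kwargs": {"rows": [0, 0, -0.2, 0, 0, 0, 0, 0, 0, 0, 0, 0]}}

```text
time: 49.72
position: [0.5854, 0.1496, 0.0971]
eef_rot: [-3.135, 0.004, -1.489]
force: [-14.9, 3.7, 33.3]
width: 0.0001
finger_force: 16.7
```

Request:
{"fn": "servo_tool", "kwargs": {"rows": [0, 0, 2, 0, 0, 0, 0, 0, 2, 0, 0, 0, 0, 0, 2, 0, 0, 0, 0, 0, 2, 0, 0, 0, 0, 0, 2, 0, 0, 0, 0, -2, 2, 0, 0, 0, 0, -3, 1, 0, 0, 0, 0, -3, 1, 0, 0, 0, 0, -3, 1, 0, 0, 0, 0, -3, 0, 0, 0, 0, 0, -2, 0, 0, 0, 0, 0, -2, 0, 0, 0, 0, 0, 0, 0, 0, 0, 0, 0, 0, 0, 0, 0, 0]}}

```text
time: 50.88
position: [0.5852, -0.0327, 0.2418]
eef_rot: [-3.14, 0.001, -1.492]
force: [-1.3, -0.0, 1.0]
width: 0.0001
finger_force: 0.0
```

```bash
python3 st.py
python3 - <<'E'
from h import *
a=snap('wrist')['color']; b=snap('scene')['color']
c=cv2.resize(b[170:290,240:410],(800,300))[:, :]
cv2.imwrite('pics/fin.png',np.vstack([cv2.resize(a[0:290,120:520],(414,300)) if 0 else cv2.copyMakeBorder(cv2.resize(a[0:290,120:520],(414,300)),0,0,0,386,cv2.BORDER_CONSTANT),cv2.copyMakeBorder(cv2.resize(b[175:275,240:410],(510,300),interpolation=cv2.INTER_CUBIC),0,0,0,290,cv2.BORDER_CONSTANT)]))
E
```

```text
50.8833 [ 0.5852 -0.0327  0.2418] [-179.9    0.   -85.5] q1,q6 [ -3. -98.] w 0.0001 F [-1.3 -0.   1. ] level [-0.05  0.09  0.  ]
```

View pics/fin.png

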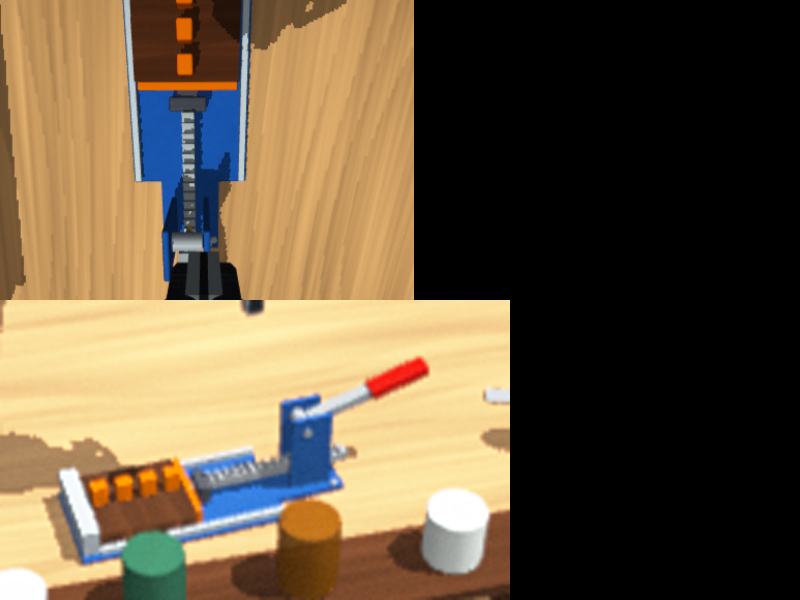

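The final picture shows the pad flush on the block (top panel, row ~86), the four wedges closed up between stop and pad (bottom panel), and the lever up. Handing in.

```bash
python3 -c "
from plant import manip
print(manip.close_job())"
```

```text
the job is handed in; nothing more can be done
None
```

I packed all four teak wedges present head to tail against the stop, pumped the lever seven full strokes plus a last partial one that went stiff at about half stroke with the jaw tight, left the lever up, and handed the job in at about 51 s.

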